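Reload the instrument disinfecting station

TASK

Draw the carriage of the disinfecting station fully out by its red handle, lift the finished tray with the white grip bar out of its pocket and set it down on the middle of the green mat, and slide every other instrument tray (coloured grip bars) across the loading deck, without picking it up off the surface, until it drops flat into a pocket of the carriage (one tray a pocket, any pocket). When all these trays lie down in their pockets and are let go, push the carriage fully home under the amber hood and then press the green start button right down and let it come up. Leave the kidney dish, the carton and the spray bottle where they are.

Things in the scene. Friction and masses are not known exactly. Their poses are not given: they have to be found in the camera images.
- station: disinfecting station, fixed, yaw varies. Origin at table height; x points from the robot across the deck to the carriage, y along the carriage's track (to the robot's left), z up. The carriage's middle line is at x = 110 mm; beyond it a grey guide, top 36 mm high, at x 182 to 190 mm. White control panel 110 x 110 mm, 50 mm high, centred at x -45, y 302 mm
- deck (a point): centre of the top of the station's loading deck: flat aluminium, 30 mm above the table, 240 mm (station x -200 to +40 mm) by 480 mm (y -240 to +240 mm), with blue rims 12 mm high along the sides and the edge near the robot, none towards the carriage
- hood (a point): centre of the top of the hood: white walls and see-through amber roof, 106 mm above the table, covering station x 28 to 200 mm and y 170 to 432 mm; the carriage runs in under it
- carriage (a joint): travel of the carriage along its track (m): 0 = fully home under the hood, 0.29 = fully out at the loading stop, moving towards the station's -y as it grows. About 3 N of friction; it stays where it is left. When it is fully out, its middle pocket is at y = 0 of the station
- pocket_middle (a point): centre of the floor of the carriage's middle pocket; axes as the station's. Carriage: white frame on a grey plate, 134 mm wide, its top 28.5 mm above the table, 1.5 mm below the deck, 3 mm gap to the deck. Each pocket is 102 mm (x) by 74 mm (y), 8 mm deep, floor 20.5 mm above the table; a tray that lies in it has its underside on the floor
- pocket_left (a point): centre of the floor of the pocket 90 mm to the +y of the middle one (nearest the hood end)
- pocket_right (a point): centre of the floor of the pocket 90 mm to the -y of the middle one (nearest the handle)
- carriage_handle (a point): red upright handle of the carriage, a paddle 14 mm thick along x, 30 mm wide along y, rising 75 mm from the carriage's top; this point is on its middle line, 15 mm below its top and about 88 mm above the table; axes as the station's. 187 mm to the -y of the middle pocket, in the open at all times
- start_top (a point): centre of the top of the round green start button (32 mm across) on the control panel; pressed straight down
- start (a joint): press of the start button (m): 0 = up, 0.006 = fully down (5 N spring)
- tray_blue: steel instrument tray, plate 96 (x) x 68 (y) x 10 mm, 0.18 to 0.35 kg. Blue grip bar across its middle along y: 50 mm long, 14 mm thick in x, 29 to 45 mm above the underside, on two legs; instruments on the plate reach 14 mm high. Origin: centre of the underside, z up. Either way round fits. May be absent (2 or 3 are there); starts on the deck, turned up to 0.4 rad from square
- tray_green: steel instrument tray, plate 96 (x) x 68 (y) x 10 mm, 0.18 to 0.35 kg. Green grip bar across its middle along y: 50 mm long, 14 mm thick in x, 29 to 45 mm above the underside, on two legs; instruments on the plate reach 14 mm high. Origin: centre of the underside, z up. Either way round fits. May be absent (2 or 3 are there); starts on the deck, turned up to 0.4 rad from square
- tray_orange: steel instrument tray, plate 96 (x) x 68 (y) x 10 mm, 0.18 to 0.35 kg. Orange grip bar across its middle along y: 50 mm long, 14 mm thick in x, 29 to 45 mm above the underside, on two legs; instruments on the plate reach 14 mm high. Origin: centre of the underside, z up. Either way round fits. May be absent (2 or 3 are there); starts on the deck, turned up to 0.4 rad from square
- tray_clean: the finished tray, same make as the others (plate 96 x 68 x 10 mm) with a white grip bar across its middle along y: 50 mm long, 14 mm thick in x, 29 to 45 mm above the underside. Origin: centre of the underside, z up. Starts in the middle pocket of the carriage, under the hood; always there; the only tray that may be lifted
- clean_mat: green mat fixed to the table, 160 (x) x 130 (y) x 4 mm, origin under its middle: the place for the finished tray, whose middle must come within 50 mm of the mat's
- kidney_dish: stainless kidney dish, 90 x 180 x 36 mm, origin under its middle; leave alone
- carton: medicine carton, white and blue, 50 x 110 x 35 mm, origin under its middle; leave alone
- spray_bottle: clear spray bottle with white head, 80 mm across, 205 mm tall, origin under its middle; leave alone
There are look-alikes about, which are no part of the job. Leave any pink or turquoise look-alike of the tray_blue alone.

How it is judged (in metres and radians):
On the way, in this order (a step that is already met when the one before it is completed fails the run):
1. the carriage is drawn fully out (within 10 mm of its stop) (value of joint carriage above 0.28 m), for 0.2 s.
2. the finished tray lies on the green mat and every other tray flat in a pocket of the drawn-out carriage, all let go (z of tray_blue in the frame of pocket_middle between -0.004 and 0.004 m and x of tray_blue in the frame of pocket_middle between -0.012 and 0.012 m and y of tray_blue in the frame of pocket_middle between -0.11 and 0.11 m and angle between each of tray_blue, tray_green, tray_orange, tray_clean's own z axis and vertical below 0.06 rad and z of tray_green in the frame of pocket_middle between -0.004 and 0.004 m and x of tray_green in the frame of pocket_middle between -0.012 and 0.012 m and y of tray_green in the frame of pocket_middle between -0.11 and 0.11 m and z of tray_orange in the frame of pocket_middle between -0.004 and 0.004 m and x of tray_orange in the frame of pocket_middle between -0.012 and 0.012 m and y of tray_orange in the frame of pocket_middle between -0.11 and 0.11 m and horizontal distance between tray_clean and clean_mat below 0.05 m and height (world z) of tray_clean below 0.009 m and contact force between each of tray_blue, tray_green, tray_orange, tray_clean and the fingers below 0.3 N and value of joint carriage above 0.28 m), for 0.2 s.
3. the carriage is home (within 8 mm of its stop) with every coloured tray in its pocket and the finished tray on the mat (z of tray_blue in the frame of pocket_middle between -0.004 and 0.004 m and x of tray_blue in the frame of pocket_middle between -0.012 and 0.012 m and y of tray_blue in the frame of pocket_middle between -0.11 and 0.11 m and angle between each of tray_blue, tray_green, tray_orange, tray_clean's own z axis and vertical below 0.06 rad and z of tray_green in the frame of pocket_middle between -0.004 and 0.004 m and x of tray_green in the frame of pocket_middle between -0.012 and 0.012 m and y of tray_green in the frame of pocket_middle between -0.11 and 0.11 m and z of tray_orange in the frame of pocket_middle between -0.004 and 0.004 m and x of tray_orange in the frame of pocket_middle between -0.012 and 0.012 m and y of tray_orange in the frame of pocket_middle between -0.11 and 0.11 m and horizontal distance between tray_clean and clean_mat below 0.05 m and height (world z) of tray_clean below 0.009 m and value of joint carriage below 0.008 m), for 0.2 s.
4. the start button is pressed down (more than 4 mm) with the carriage home (value of joint start above 0.004 m and value of joint carriage below 0.008 m), for 0.05 s.
At the end, for the whole second after the job is handed in: The finished tray lies flat on the green mat, its middle within 50 mm of the mat's; every coloured tray lies flat (within 0.06 rad) on the floor of a pocket (within 4 mm in height), the carriage is within 8 mm of fully home, the start button is up again, and nothing moves (all of step 3 and value of joint start below 0.002 m and linear speed of each of tray_blue, tray_green, tray_orange, tray_clean below 0.02 m/s); the robot touches nothing.
It fails at once if a coloured tray is picked up (underside more than 20 mm above the loading deck) (z of any of tray_blue, tray_green, tray_orange in the frame of station above 0.05 m).
It fails at once if a coloured tray is tipped by more than 0.5 rad (angle between any of tray_blue, tray_green, tray_orange's own z axis and vertical above 0.5 rad).
It fails at once if the kidney dish is moved by more than 30 mm (distance of kidney_dish from where it was at the start of the episode above 0.03 m).
It fails at once if the carton is moved by more than 30 mm (distance of carton from where it was at the start of the episode above 0.03 m).
It fails at once if the spray bottle is moved by more than 30 mm (distance of spray_bottle from where it was at the start of the episode above 0.03 m).
Of tray_blue, tray_green, tray_orange only 2 to 3 are there at a start; the rules pass over those that are not, and their reading is None.
At some moment in a run one of tray_blue, tray_green, tray_orange, tray_clean may be knocked a few centimetres aside while the robot is not near it.
Once in a run the grip may slacken for a moment while it holds something.
It also fails if it takes over 192 s, if anything falls off the work surface, if the arm or the gripper's body presses on something with over 40 N, if the wrist force passes 120 N, or if a joint passes its speed limit or range.

ROBOT

A 6-joint arm with a two-finger parallel gripper is mounted at the origin on the work surface. World frame = base frame: x ahead of the robot, y to its left, z up, the work surface at z = 0. Lengths are in mm, angles in rad, forces in N, time in s.
With the tool pointing down it reaches from about 350 to 775 mm from the base axis. Payload 7.3 kg.
Tool frame: the origin (TCP) lies at the very end of the fingers, on their centre line; the grasp point (between the pads) lies 19 mm behind it; z points along the fingers, y is the line along which they close (so a half turn about z gives the same grasp; the last joint's range is limited). The gripper opens to 92 mm and grips with 3 to 60 N. Pads are 19 mm wide; open, the fingers measure 130 mm over their backs; the gripper's body (75 mm by 190 mm) begins 47 mm behind the grasp point.
Start: joints at [-1.352, 0.342, 1.524, -0, 1.275, -0.146], TCP at [187.323, -490.464, 226.741] pointing down, gripper open.
Joint ranges: [-2.53, 2.53], [-0.77, 2.02], [0.04, 2.7], [-1, 4.14], [0.28, 2.66], [-3.11, 3.11]. Speed limits (rad/s): [2.57, 2.57, 3.14, 3.14, 3.14, 3.14].

INTERFACE

Orientations are given as [roll, pitch, yaw] about the fixed x, y, z axes, in that order (R = Rz(yaw) Ry(pitch) Rx(roll)).
In Python, from plant import bot gives the robot as it stands.
- The arm moves only by the tool send_rows, never from a script. Its argument "rows" is a list of rows, each an object of numbers: "x", "y", "z": the shift along the tool's x, y, z in units of 0.2 m (1.0 is 0.2 m); "ax", "ay", "az": the turn, a rotation vector about the tool's x, y, z in units of 60 degrees (1.0 is 60 degrees); "jaw": the opening, from -1 (shut) to 1 (fully open), so that 0 is half open. In form: [{"x": .., "y": .., "z": .., "ax": .., "ay": .., "az": .., "jaw": ..}, ...]. A call has exactly 10 rows; each row is the pose to reach, as a shift and turn from the pose commanded when the call began, along the tool's axes at that moment; what a row does not reach only later rows make up. A row lasts 1/8 s, in which the tool goes at most 62.5 mm and 10.7 degrees, less where a joint would pass 70% of its speed; a pose out of reach is approached as far as the arm can. A call with a number of a shift or a turn outside -1 to 1 is refused whole. A call with a gripper value outside its range is refused whole. The fingers move at their own pace and stop on an object; the grip force is fixed at half the most. Time passes only in rows, so rows that repeat a pose let the fingers close, or fill a call up. It gives the time, the measured TCP pose, the force, the opening and the grip force at its end, in the units of the state.
- bot.get_obs(): the state, without advancing time (a new reading comes with each control period).
- bot.capture(name): name is "scene" or "side" or "wrist"; returns (picture, depth): 480x640x3 uint8, red, green, blue; 480x640 float32, mm along the optical axis (not along the pixel's ray), 0 where there is no reading.
- bot.camera_model(name): a dict with "vertical_fov" (degrees; the focal length in pixels is half the picture's height over the tangent of half this angle, whatever the lens; pixels are square), "cx", "cy" (the principal point, pixels), "R" (3x3) and "t" (3): a world point X has camera coordinates R X + t; the wrist camera has in their place "T_tool_cam" (4x4, takes a point from camera to tool coordinates, whose origin is the TCP and whose axes are the flange's). Camera axes: x right, y down, z forward; pixel columns grow to the right and rows downward; lengths in mm; the calibration is good to about 2 mm. A picture is of the moment at which its call begins: read the wrist's pose just before it. camera_model takes no time and is no camera call.
- bot.close_job(): hands the job in; it is judged then, once.
The state is a dict: "time": time; "joint_positions": joint angles; "dq": joint speeds; "tau": joint torques, N m; "tool_pos": TCP position; "tcp_rot": TCP orientation; "contact_force": force on the tool from outside, world axes, zero at the start; "moment": the same for the moment, N m; "grip_width": finger opening in mm; "finger_force": force on a finger pad.
Only numpy, scipy, OpenCV 4.12 (cv2) and the standard library are available. Lean on these libraries where they do the work, as an engineer would, in place of code of your own. Each camera call takes 0.05 s, during which the arm holds its last target. There are 200 camera calls.

## Working session

There is one attempt and no reset: what is moved stays moved. The work goes in short steps, Python scripts to look and compute and a tool call to move; the robot and the scene stay as the last step left them, time stands still between calls to the robot, and variables do not carry over. Pictures are saved under pics/ and viewed, at most 14 in all, crops included, and the job is handed in when it is done.

Besides the shell and the picture viewer there is one more tool, called after "Call:" as name([rows], argument=value, ...), one row to a line, values as JSON. send_rows: Moves the arm, as the interface text tells. Its arguments: {"type":"object","properties":{"rows":{"type":"array","items":{"type":"object","properties":{"x":{"type":"number","minimum":-1,"maximum":1},"y":{"type":"number","minimum":-1,"maximum":1},"z":{"type":"number","minimum":-1,"maximum":1},"ax":{"type":"number","minimum":-1,"maximum":1},"ay":{"type":"number","minimum":-1,"maximum":1},"az":{"type":"number","minimum":-1,"maximum":1},"jaw":{"type":"number"}}}}},"required":["rows"]}

```bash
ls; mkdir -p pics; python3 - <<'E'
from plant import bot
import cv2,numpy as np
np.set_printoptions(precision=3,suppress=True)
o=bot.get_obs();print(o)
for n in("scene","side"):
    p,d=bot.capture(n);cv2.imwrite(f"pics/{n}0.png",p[:,:,::-1]);np.savez(f"pics/{n}0.npz",p=p,d=d);print(n,bot.camera_model(n))
print(bot.camera_model("wrist"))
E
```

```text
pics
{'time': 0.0, 'joint_positions': array([-1.352,  0.343,  1.525, -0.   ,  1.275, -0.146]), 'dq': array([ 0.   ,  0.001, -0.   , -0.   , -0.002, -0.   ]), 'tau': array([  0.   , -43.124, -24.422,   0.072,   0.056,  -0.   ]), 'tool_pos': array([ 187.226, -490.028,  226.022]), 'tcp_rot': array([-3.14 , -0.   ,  0.365]), 'contact_force': array([-0.922,  0.234, -0.459]), 'moment': array([-0.003, -0.048, -0.069]), 'finger_force': 0.0, 'grip_width': 91.87375270448479}
scene {'vertical_fov': 54.518825753505766, 'cx': 315.3951367154086, 'cy': 248.85900924354303, 'R': array([[ 0.366,  0.93 , -0.02 ],
       [ 0.65 , -0.271, -0.71 ],
       [-0.666,  0.247, -0.704]]), 't': array([-196.334, -222.015, 1746.998])}
side {'vertical_fov': 43.903109912836584, 'cx': 320.14484556584966, 'cy': 231.55083234220425, 'R': array([[ 0.995, -0.095, -0.013],
       [-0.074, -0.666, -0.743],
       [ 0.062,  0.74 , -0.67 ]]), 't': array([-434.172,  131.109, 1502.696])}
{'vertical_fov': 69.63474822360588, 'cx': 316.8142812785367, 'cy': 236.68107458042584, 'T_tool_cam': array([[   0.   ,   -0.957,   -0.289,   77.562],
       [   1.   ,   -0.   ,    0.   ,    0.051],
       [  -0.   ,   -0.289,    0.957, -157.194],
       [   0.   ,    0.   ,    0.   ,    1.   ]])}
```

View pics/scene0.png

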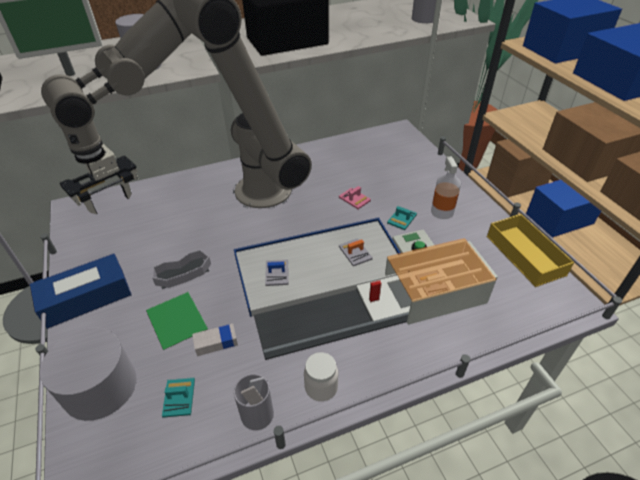

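View pics/side0.png

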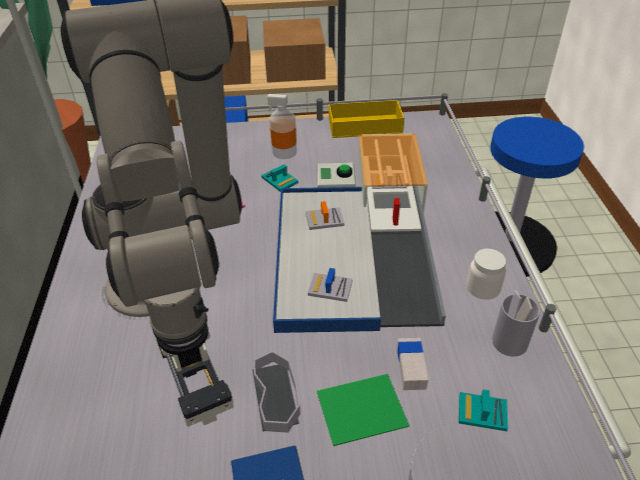

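```bash
cat > h.py <<'E'
from plant import bot
import cv2,numpy as np
from scipy.spatial.transform import Rotation as Ro
np.set_printoptions(precision=3,suppress=True)
def pose(o):
    T=np.eye(4);T[:3,:3]=Ro.from_euler('xyz',o['tcp_rot']).as_matrix();T[:3,3]=o['tool_pos'];return T
def cam(n,o=None):
    """f,c, camera-to-world R,t"""
    m=bot.camera_model(n);f=240/np.tan(np.radians(m['vertical_fov']/2))
    if n=='wrist':T=pose(o)@m['T_tool_cam'];R,t=T[:3,:3],T[:3,3]
    else:R=np.array(m['R']).T;t=-R@np.array(m['t'])
    return f,m['cx'],m['cy'],R,t
def plane(C,uv,z):
    f,cx,cy,R,t=C;uv=np.atleast_2d(uv).astype(float)
    r=np.c_[(uv[:,0]-cx)/f,(uv[:,1]-cy)/f,np.ones(len(uv))]@R.T
    return t+r*((z-t[2])/r[:,2])[:,None]
def cloud(C,d,m):
    f,cx,cy,R,t=C;v,u=np.nonzero(m&(d>0));z=d[v,u]
    return np.c_[(u-cx)/f*z,(v-cy)/f*z,z]@R.T+t
H={'blue':(105,125,120,60),'orange':(8,18,150,120),'red':(0,4,170,90),'green':(50,70,120,50),'turq':(80,96,120,60)}
def mask(p,c):
    h=cv2.cvtColor(p,cv2.COLOR_RGB2HSV);a,b,s,v=H[c]
    m=cv2.inRange(h,(a,s,v),(b,255,255))
    if c=='red':m|=cv2.inRange(h,(174,s,v),(180,255,255))
    return m>0
def snap(n,name):
    o=bot.get_obs();p,d=bot.capture(n);cv2.imwrite(f"pics/{name}.png",p[:,:,::-1]);np.savez(f"pics/{name}.npz",p=p,d=d)
    return o,p,d,cam(n,o)
E
python3 - <<'E'
from h import *
for n in("scene","side"):
    q=np.load(f"pics/{n}0.npz");p,d=q['p'],q['d'];C=cam(n)
    for c in H:
        m=mask(p,c);N,L,S,G=cv2.connectedComponentsWithStats(m.astype('u1'))
        for i in range(1,N):
            if S[i,4]<40:continue
            X=cloud(C,d,L==i)
            if len(X)<20 or abs(X[:,:2].mean(0)).max()>900:continue
            print(n,c,S[i],G[i],'med',np.median(X,0),'zmax',np.percentile(X[:,2],95),end=' ')
            if S[i,4]>200:
                T=X[(X[:,2]>38)&(X[:,2]<46)] if c=='blue' else X
                if len(T)>20:r=cv2.minAreaRect(T[:,:2].astype('f4'));print('rect',r,end='')
            print()
E
```

```text
scene blue [234 218 166  38 274] [323.084 235.445] med [337.68  115.433  39.815] zmax 45.21681992247468 rect ((414.54779052734375, 50.881805419921875), (489.7653503417969, 171.57125854492188), 85.24581146240234)
scene blue [  30  254   98   59 1923] [ 75.073 283.202] med [ 316.873 -647.285   80.798] zmax 84.19860066648967 
scene blue [268 262  16  10 109] [275.651 265.275] med [452.857 -91.011  72.379] zmax 78.06351404823224 
scene blue [219 325  15  23 221] [225.729 336.267] med [ 618.6   -287.424   35.168] zmax 39.31571859355419 rect ((609.9526977539062, -287.526123046875), (23.338653564453125, 46.86350631713867), 83.59844207763672)
scene orange [347 240  16   7  50] [355.22 243.28] med [464.55  161.327  74.682] zmax 79.83735222185366 
scene green [414 242  11   6  48] [418.729 244.583] med [540.805 338.245  71.81 ] zmax 75.44466565969323 
scene green [ 147  293   60   56 1912] [175.631 319.984] med [ 487.735 -406.317    4.774] zmax 8.409667504607079 rect ((483.3237609863281, -404.4945983886719), (156.91812133789062, 125.45540618896484), 9.666056632995605)
scene turq [388 207  28  
[... 1504 characters left out ...]
.014 168.405] med [539.154 334.756  70.777] zmax 75.49936805948249 
side green [ 317  374   92   72 4263] [361.417 409.142] med [ 482.019 -410.826    4.326] zmax 7.826921188000505 rect ((483.3333740234375, -406.66796875), (158.85511779785156, 133.028076171875), 9.612648963928223)
side turq [262 165  36  26 434] [279.058 177.456] med [348.439 384.451  11.758] zmax 46.49566731470882 rect ((348.8071594238281, 392.2928466796875), (70.271240234375, 105.00920867919922), 36.388916015625)
side turq [ 459  389   49   42 1334] [483.655 410.993] med [ 724.879 -448.746   10.746] zmax 45.77602499528266 rect ((727.613037109375, -440.6596374511719), (74.1712417602539, 95.53421020507812), 73.16841125488281)
```

```bash
cat >> h.py <<'E'
def plan(targets,start=None):
    """targets [x,y,z,yaw]: prints units for each call"""
    o=bot.get_obs();T=pose(o) if start is None else start
    for x,y,z,w in targets:
        G=np.eye(4);G[:3,:3]=Ro.from_euler('xyz',[np.pi,0,w]).as_matrix();G[:3,3]=x,y,z
        D=np.linalg.inv(T)@G;print(D[:3,3]/200,Ro.from_matrix(D[:3,:3]).as_rotvec()/np.radians(60));T=G
E
python3 -c "
from h import *
plan([[330,-300,280,1.3],[450,-130,330,1.496],[520,-20,340,1.496]])"
```

```text
[ 1.006 -0.634 -0.268] [-0.001 -0.001 -0.893]
[ 0.98   0.351 -0.25 ] [-0.     0.    -0.187]
[ 0.575  0.308 -0.05 ] [ 0. -0. -0.]
```

Call:
send_rows([
  {"x":1,"y":-0.63,"z":-0.27,"az":-0.89,"jaw":1},
  {"x":1,"y":-0.63,"z":-0.27,"az":-0.89,"jaw":1},
  {"x":1,"y":-0.63,"z":-0.27,"az":-0.89,"jaw":1},
  {"x":1,"y":-0.63,"z":-0.27,"az":-0.89,"jaw":1},
  {"x":1,"y":-0.63,"z":-0.27,"az":-0.89,"jaw":1},
  {"x":1,"y":-0.63,"z":-0.27,"az":-0.89,"jaw":1},
  {"x":1,"y":-0.63,"z":-0.27,"az":-0.89,"jaw":1},
  {"x":1,"y":-0.63,"z":-0.27,"az":-0.89,"jaw":1},
  {"x":1,"y":-0.63,"z":-0.27,"az":-0.89,"jaw":1},
  {"x":1,"y":-0.63,"z":-0.27,"az":-0.89,"jaw":1},
])

```text
schema error: expected keys x, y, z, ax, ay, az, jaw
```

Call:
send_rows([
  {"x":0.98,"y":0.35,"z":-0.25,"az":-0.187,"jaw":1},
  {"x":0.98,"y":0.35,"z":-0.25,"az":-0.187,"jaw":1},
  {"x":0.98,"y":0.35,"z":-0.25,"az":-0.187,"jaw":1},
  {"x":0.98,"y":0.35,"z":-0.25,"az":-0.187,"jaw":1},
  {"x":0.98,"y":0.35,"z":-0.25,"az":-0.187,"jaw":1},
  {"x":0.98,"y":0.35,"z":-0.25,"az":-0.187,"jaw":1},
  {"x":0.98,"y":0.35,"z":-0.25,"az":-0.187,"jaw":1},
  {"x":0.98,"y":0.35,"z":-0.25,"az":-0.187,"jaw":1},
  {"x":0.98,"y":0.35,"z":-0.25,"az":-0.187,"jaw":1},
  {"x":0.98,"y":0.35,"z":-0.25,"az":-0.187,"jaw":1},
])

```text
schema error: expected keys x, y, z, ax, ay, az, jaw
```

Call:
send_rows([
  {"x":0.57,"y":0.31,"z":-0.05,"jaw":1},
  {"x":0.57,"y":0.31,"z":-0.05,"jaw":1},
  {"x":0.57,"y":0.31,"z":-0.05,"jaw":1},
  {"x":0.57,"y":0.31,"z":-0.05,"jaw":1},
  {"x":0.57,"y":0.31,"z":-0.05,"jaw":1},
  {"x":0.57,"y":0.31,"z":-0.05,"jaw":1},
  {"x":0.57,"y":0.31,"z":-0.05,"jaw":1},
  {"x":0.57,"y":0.31,"z":-0.05,"jaw":1},
  {"x":0.57,"y":0.31,"z":-0.05,"jaw":1},
  {"x":0.57,"y":0.31,"z":-0.05,"jaw":1},
])

```text
schema error: expected keys x, y, z, ax, ay, az, jaw
```

```bash
python3 -c "
from h import *
o,p,d,C=snap('wrist','w1');print(o['time'],o['tool_pos'],o['tcp_rot'],o['contact_force'])"
```

```text
0.1 [ 187.23  -490.099  226.111] [-3.14  -0.     0.365] [-0.315  0.602  0.218]
```

View pics/w1.png

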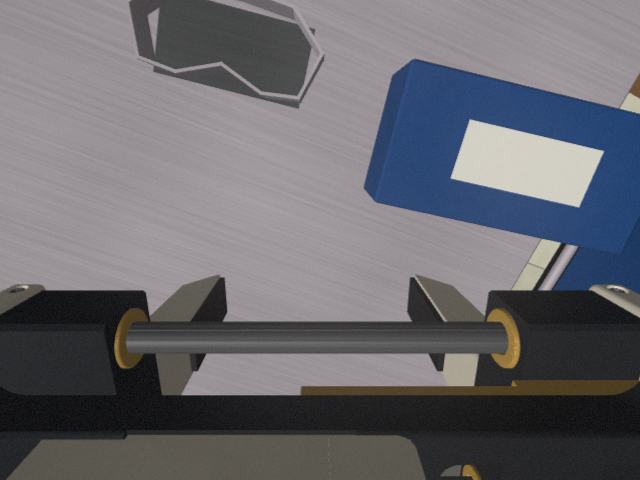

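The arm did not move, because every row needs all the keys. The picture only shows the kidney dish (225,50) and a blue box (520,150). I'm sending the moves again.

Call:
send_rows([
  {"x":1,"y":-0.63,"z":-0.27,"ax":0,"ay":0,"az":-0.89,"jaw":1},
  {"x":1,"y":-0.63,"z":-0.27,"ax":0,"ay":0,"az":-0.89,"jaw":1},
  {"x":1,"y":-0.63,"z":-0.27,"ax":0,"ay":0,"az":-0.89,"jaw":1},
  {"x":1,"y":-0.63,"z":-0.27,"ax":0,"ay":0,"az":-0.89,"jaw":1},
  {"x":1,"y":-0.63,"z":-0.27,"ax":0,"ay":0,"az":-0.89,"jaw":1},
  {"x":1,"y":-0.63,"z":-0.27,"ax":0,"ay":0,"az":-0.89,"jaw":1},
  {"x":1,"y":-0.63,"z":-0.27,"ax":0,"ay":0,"az":-0.89,"jaw":1},
  {"x":1,"y":-0.63,"z":-0.27,"ax":0,"ay":0,"az":-0.89,"jaw":1},
  {"x":1,"y":-0.63,"z":-0.27,"ax":0,"ay":0,"az":-0.89,"jaw":1},
  {"x":1,"y":-0.63,"z":-0.27,"ax":0,"ay":0,"az":-0.89,"jaw":1},
])

```text
time: 1.4
tool_pos: [329.0, -301.6, 280.6]
tcp_rot: [-3.141, -0.0, 1.296]
contact_force: [-0.4, 0.3, -0.0]
grip_width: 91.5
finger_force: 0.0
```

Call:
send_rows([
  {"x":0.98,"y":0.35,"z":-0.25,"ax":0,"ay":0,"az":-0.187,"jaw":1},
  {"x":0.98,"y":0.35,"z":-0.25,"ax":0,"ay":0,"az":-0.187,"jaw":1},
  {"x":0.98,"y":0.35,"z":-0.25,"ax":0,"ay":0,"az":-0.187,"jaw":1},
  {"x":0.98,"y":0.35,"z":-0.25,"ax":0,"ay":0,"az":-0.187,"jaw":1},
  {"x":0.98,"y":0.35,"z":-0.25,"ax":0,"ay":0,"az":-0.187,"jaw":1},
  {"x":0.98,"y":0.35,"z":-0.25,"ax":0,"ay":0,"az":-0.187,"jaw":1},
  {"x":0.98,"y":0.35,"z":-0.25,"ax":0,"ay":0,"az":-0.187,"jaw":1},
  {"x":0.98,"y":0.35,"z":-0.25,"ax":0,"ay":0,"az":-0.187,"jaw":1},
  {"x":0.98,"y":0.35,"z":-0.25,"ax":0,"ay":0,"az":-0.187,"jaw":1},
  {"x":0.98,"y":0.35,"z":-0.25,"ax":0,"ay":0,"az":-0.187,"jaw":1},
])

```text
time: 2.65
tool_pos: [449.5, -131.9, 330.7]
tcp_rot: [3.142, 0.0, 1.492]
contact_force: [-1.1, 0.1, -0.1]
grip_width: 91.8
finger_force: 0.0
```

Call:
send_rows([
  {"x":0.57,"y":0.31,"z":-0.05,"ax":0,"ay":0,"az":0,"jaw":1},
  {"x":0.57,"y":0.31,"z":-0.05,"ax":0,"ay":0,"az":0,"jaw":1},
  {"x":0.57,"y":0.31,"z":-0.05,"ax":0,"ay":0,"az":0,"jaw":1},
  {"x":0.57,"y":0.31,"z":-0.05,"ax":0,"ay":0,"az":0,"jaw":1},
  {"x":0.57,"y":0.31,"z":-0.05,"ax":0,"ay":0,"az":0,"jaw":1},
  {"x":0.57,"y":0.31,"z":-0.05,"ax":0,"ay":0,"az":0,"jaw":1},
  {"x":0.57,"y":0.31,"z":-0.05,"ax":0,"ay":0,"az":0,"jaw":1},
  {"x":0.57,"y":0.31,"z":-0.05,"ax":0,"ay":0,"az":0,"jaw":1},
  {"x":0.57,"y":0.31,"z":-0.05,"ax":0,"ay":0,"az":0,"jaw":1},
  {"x":0.57,"y":0.31,"z":-0.05,"ax":0,"ay":0,"az":0,"jaw":1},
])

```text
time: 3.9
tool_pos: [520.3, -22.8, 340.7]
tcp_rot: [3.142, 0.0, 1.493]
contact_force: [-0.3, 0.2, -0.3]
grip_width: 91.8
finger_force: 0.0
```

```bash
python3 -c "
from h import *
o,p,d,C=snap('wrist','w2');print(o['time'],o['tool_pos'],o['tcp_rot'],o['contact_force'])
for c in ['blue','orange','red','green']:
    m=mask(p,c);N,L,S,G=cv2.connectedComponentsWithStats(m.astype('u1'))
    for i in range(1,N):
        if S[i,4]<100:continue
        X=cloud(C,d,L==i);z=np.percentile(X[:,2],90);T=X[X[:,2]>z-8]
        print(c,S[i],'med',np.median(X,0),z,cv2.minAreaRect(T[:,:2].astype('f4')))
"
```

```text
3.9 [520.336 -22.847 340.702] [3.142 0.    1.493] [-0.284  0.193 -0.312]
blue [ 145    0   39  286 1100] med [331.422  73.189  41.383] 42.49375710096359 ((328.51104736328125, 37.51983642578125), (357.2162780761719, 6.16799783706665), 85.33059692382812)
blue [259 229  18  43 433] med [450.337 -86.413  74.088] 75.24462900215154 ((448.697509765625, -90.40052795410156), (50.457679748535156, 12.866650581359863), 71.73886108398438)
blue [226 309 122   7 724] med [ 464.519 -195.937   40.373] 42.080717017562804 ((461.1167297363281, -196.9831085205078), (7.7151360511779785, 179.55966186523438), 85.25569152832031)
blue [367 353  34  11 348] med [ 601.262 -290.744   34.948] 36.30517222304137 ((583.5834350585938, -151.08396911621094), (51.62944412231445, 312.6506042480469), 8.312114715576172)
orange [239   8  22  53 676] med [461.144 163.729  74.076] 75.21770716108158 ((460.6627197265625, 163.17718505859375), (13.318767547607422, 49.51966094970703), 4.170788764953613)
red [421  28  18  29 367] med [648.83  134.363 102.292] 103.45891369342777 ((649.2094116210938, 134.00897216796875), (25.97667121887207, 13.324312210083008), 85.69598388671875)
green [ 259  367   94   28 1250] med [ 480.008 -353.045    3.487] 4.520207469217565 ((472.9919738769531, -356.1392517089844), (158.25277709960938, 37.849578857421875), 7.735236167907715)
```

View pics/w2.png

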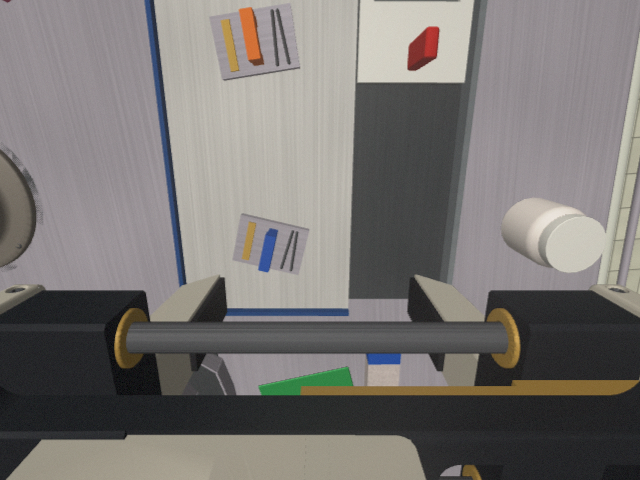

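The wrist picture shows orange (250,35) and blue (268,250) trays on the deck, the red handle at (424,48), and the mat and carton at the bottom. Only the handle is red, and the positions agree between all views. Next I grip the handle.

```bash
python3 -c "
from h import *
plan([[649,134,180,1.492],[649,134,74,1.492],[649-11.5,134-145,74,1.492],[649-23,134-290,74,1.492]])"
```

```text
[0.832 0.58  0.803] [0.    0.    0.001]
[0.   0.   0.53] [ 0. -0.  0.]
[-0.727 -0.     0.   ] [ 0. -0.  0.]
[-0.727 -0.     0.   ] [ 0. -0.  0.]
```

Call:
send_rows([
  {"x":0.83,"y":0.58,"z":0.8,"ax":0,"ay":0,"az":0,"jaw":1},
  {"x":0.83,"y":0.58,"z":0.8,"ax":0,"ay":0,"az":0,"jaw":1},
  {"x":0.83,"y":0.58,"z":0.8,"ax":0,"ay":0,"az":0,"jaw":1},
  {"x":0.83,"y":0.58,"z":0.8,"ax":0,"ay":0,"az":0,"jaw":1},
  {"x":0.83,"y":0.58,"z":0.8,"ax":0,"ay":0,"az":0,"jaw":1},
  {"x":0.83,"y":0.58,"z":0.8,"ax":0,"ay":0,"az":0,"jaw":1},
  {"x":0.83,"y":0.58,"z":0.8,"ax":0,"ay":0,"az":0,"jaw":1},
  {"x":0.83,"y":0.58,"z":0.8,"ax":0,"ay":0,"az":0,"jaw":1},
  {"x":0.83,"y":0.58,"z":0.8,"ax":0,"ay":0,"az":0,"jaw":1},
  {"x":0.83,"y":0.58,"z":0.8,"ax":0,"ay":0,"az":0,"jaw":1},
])

```text
time: 5.2
tool_pos: [649.0, 133.3, 181.2]
tcp_rot: [3.141, 0.0, 1.492]
contact_force: [0.1, -0.0, 0.6]
grip_width: 91.4
finger_force: 0.0
```

Call:
send_rows([
  {"x":0,"y":0,"z":0.2,"ax":0,"ay":0,"az":0,"jaw":1},
  {"x":0,"y":0,"z":0.4,"ax":0,"ay":0,"az":0,"jaw":1},
  {"x":0,"y":0,"z":0.53,"ax":0,"ay":0,"az":0,"jaw":1},
  {"x":0,"y":0,"z":0.53,"ax":0,"ay":0,"az":0,"jaw":1},
  {"x":0,"y":0,"z":0.53,"ax":0,"ay":0,"az":0,"jaw":-1},
  {"x":0,"y":0,"z":0.53,"ax":0,"ay":0,"az":0,"jaw":-1},
  {"x":0,"y":0,"z":0.53,"ax":0,"ay":0,"az":0,"jaw":-1},
  {"x":0,"y":0,"z":0.53,"ax":0,"ay":0,"az":0,"jaw":-1},
  {"x":0,"y":0,"z":0.53,"ax":0,"ay":0,"az":0,"jaw":-1},
  {"x":0,"y":0,"z":0.53,"ax":0,"ay":0,"az":0,"jaw":-1},
])

```text
time: 6.45
tool_pos: [649.0, 133.6, 74.7]
tcp_rot: [3.142, 0.0, 1.493]
contact_force: [-0.8, -0.6, 0.0]
grip_width: 36.8
finger_force: 0.0
```

Fingers are still closing; I wait, then pull.

Call:
send_rows([
  {"x":0,"y":0,"z":0,"ax":0,"ay":0,"az":0,"jaw":-1},
  {"x":0,"y":0,"z":0,"ax":0,"ay":0,"az":0,"jaw":-1},
  {"x":0,"y":0,"z":0,"ax":0,"ay":0,"az":0,"jaw":-1},
  {"x":0,"y":0,"z":0,"ax":0,"ay":0,"az":0,"jaw":-1},
  {"x":0,"y":0,"z":0,"ax":0,"ay":0,"az":0,"jaw":-1},
  {"x":0,"y":0,"z":0,"ax":0,"ay":0,"az":0,"jaw":-1},
  {"x":-0.08,"y":0,"z":0,"ax":0,"ay":0,"az":0,"jaw":-1},
  {"x":-0.18,"y":0,"z":0,"ax":0,"ay":0,"az":0,"jaw":-1},
  {"x":-0.29,"y":0,"z":0,"ax":0,"ay":0,"az":0,"jaw":-1},
  {"x":-0.4,"y":0,"z":0,"ax":0,"ay":0,"az":0,"jaw":-1},
])

```text
time: 7.7
tool_pos: [644.3, 53.9, 74.7]
tcp_rot: [3.138, -0.001, 1.493]
contact_force: [7.2, 2.7, -5.1]
grip_width: 14.0
finger_force: 30.0
```

Call:
send_rows([
  {"x":-0.12,"y":0.005,"z":0,"ax":0,"ay":0,"az":0,"jaw":-1},
  {"x":-0.25,"y":0.01,"z":0,"ax":0,"ay":0,"az":0,"jaw":-1},
  {"x":-0.38,"y":0.01,"z":0,"ax":0,"ay":0,"az":0,"jaw":-1},
  {"x":-0.51,"y":0.015,"z":0,"ax":0,"ay":0,"az":0,"jaw":-1},
  {"x":-0.64,"y":0.015,"z":0,"ax":0,"ay":0,"az":0,"jaw":-1},
  {"x":-0.76,"y":0.015,"z":0,"ax":0,"ay":0,"az":0,"jaw":-1},
  {"x":-0.86,"y":0.02,"z":0,"ax":0,"ay":0,"az":0,"jaw":-1},
  {"x":-0.93,"y":0.02,"z":0,"ax":0,"ay":0,"az":0,"jaw":-1},
  {"x":-0.98,"y":0.02,"z":0,"ax":0,"ay":0,"az":0,"jaw":-1},
  {"x":-1.0,"y":0.02,"z":0,"ax":0,"ay":0,"az":0,"jaw":-1},
])

```text
time: 8.95
tool_pos: [628.1, -145.4, 74.6]
tcp_rot: [-3.135, -0.002, 1.492]
contact_force: [-12.0, 3.9, 7.6]
grip_width: 13.8
finger_force: 30.0
```

Call:
send_rows([
  {"x":-0.02,"y":0,"z":0,"ax":0,"ay":0,"az":0,"jaw":-1},
  {"x":-0.04,"y":0,"z":0,"ax":0,"ay":0,"az":0,"jaw":-1},
  {"x":-0.05,"y":0,"z":0,"ax":0,"ay":0,"az":0,"jaw":-1},
  {"x":-0.06,"y":0,"z":0,"ax":0,"ay":0,"az":0,"jaw":-1},
  {"x":-0.07,"y":0,"z":0,"ax":0,"ay":0,"az":0,"jaw":-1},
  {"x":-0.07,"y":0,"z":0,"ax":0,"ay":0,"az":0,"jaw":-1},
  {"x":-0.07,"y":0,"z":0,"ax":0,"ay":0,"az":0,"jaw":-1},
  {"x":-0.07,"y":0,"z":0,"ax":0,"ay":0,"az":0,"jaw":-1},
  {"x":-0.07,"y":0,"z":0,"ax":0,"ay":0,"az":0,"jaw":-1},
  {"x":-0.07,"y":0,"z":0,"ax":0,"ay":0,"az":0,"jaw":-1},
])

```text
time: 10.2
tool_pos: [627.2, -155.8, 74.6]
tcp_rot: [-3.134, -0.006, 1.493]
contact_force: [-11.3, 14.0, 8.2]
grip_width: 13.9
finger_force: 30.1
```

```bash
python3 -c "
from h import *
plan([[627,-155.8,150,1.495],[560,-20,340,1.495]])"
```

```text
[ 0.002 -0.004 -0.377] [-0.007 -0.005 -0.002]
[ 0.652 -0.385 -0.95 ] [0. 0. 0.]
```

Call:
send_rows([
  {"x":0.07,"y":0,"z":0,"ax":0,"ay":0,"az":0,"jaw":1},
  {"x":0.07,"y":0,"z":0,"ax":0,"ay":0,"az":0,"jaw":1},
  {"x":0.07,"y":0,"z":0,"ax":0,"ay":0,"az":0,"jaw":1},
  {"x":0.07,"y":0,"z":0,"ax":0,"ay":0,"az":0,"jaw":1},
  {"x":0.07,"y":0,"z":0,"ax":0,"ay":0,"az":0,"jaw":1},
  {"x":0.07,"y":0,"z":0,"ax":0,"ay":0,"az":0,"jaw":1},
  {"x":0.07,"y":0,"z":-0.2,"ax":0,"ay":0,"az":0,"jaw":1},
  {"x":0.07,"y":0,"z":-0.5,"ax":0,"ay":0,"az":0,"jaw":1},
  {"x":0.07,"y":0,"z":-0.8,"ax":0,"ay":0,"az":0,"jaw":1},
  {"x":0.07,"y":0,"z":-0.8,"ax":0,"ay":0,"az":0,"jaw":1},
])

```text
time: 11.45
tool_pos: [633.4, -146.7, 241.1]
tcp_rot: [3.13, 0.003, 1.493]
contact_force: [-0.2, 0.3, -0.3]
grip_width: 91.4
finger_force: 0.0
```

```bash
python3 -c "
from h import *
plan([[560,-20,340,1.495]])"
```

```text
[ 0.601 -0.41  -0.501] [ 0.011  0.003 -0.002]
```

Call:
send_rows([
  {"x":0.6,"y":-0.41,"z":-0.5,"ax":0.011,"ay":0.003,"az":-0.002,"jaw":1},
  {"x":0.6,"y":-0.41,"z":-0.5,"ax":0.011,"ay":0.003,"az":-0.002,"jaw":1},
  {"x":0.6,"y":-0.41,"z":-0.5,"ax":0.011,"ay":0.003,"az":-0.002,"jaw":1},
  {"x":0.6,"y":-0.41,"z":-0.5,"ax":0.011,"ay":0.003,"az":-0.002,"jaw":1},
  {"x":0.6,"y":-0.41,"z":-0.5,"ax":0.011,"ay":0.003,"az":-0.002,"jaw":1},
  {"x":0.6,"y":-0.41,"z":-0.5,"ax":0.011,"ay":0.003,"az":-0.002,"jaw":1},
  {"x":0.6,"y":-0.41,"z":-0.5,"ax":0.011,"ay":0.003,"az":-0.002,"jaw":1},
  {"x":0.6,"y":-0.41,"z":-0.5,"ax":0.011,"ay":0.003,"az":-0.002,"jaw":1},
  {"x":0.6,"y":-0.41,"z":-0.5,"ax":0.011,"ay":0.003,"az":-0.002,"jaw":1},
  {"x":0.6,"y":-0.41,"z":-0.5,"ax":0.011,"ay":0.003,"az":-0.002,"jaw":1},
])

```text
time: 12.7
tool_pos: [558.7, -19.9, 334.7]
tcp_rot: [-3.13, -0.003, 1.495]
contact_force: [1.1, -0.3, 1.5]
grip_width: 91.7
finger_force: 0.0
```

```bash
cat > look.py <<'E'
from h import *
import sys
o,p,d,C=snap('wrist',sys.argv[1]);print(o['time'],o['tool_pos'],o['tcp_rot'])
w=-0.0755;ex=np.array([np.cos(w),np.sin(w)]);ey=np.array([-ex[1],ex[0]]);O=np.array([531.6,39.0])
def rep(n,M,zlo,zhi):
    N,L,S,G=cv2.connectedComponentsWithStats(M.astype('u1'))
    for i in range(1,N):
        if S[i,4]<100:continue
        X=cloud(C,d,L==i)
        if len(X)<50:continue
        T=X[(X[:,2]>zlo)&(X[:,2]<zhi)]
        if len(T)<50:continue
        r=cv2.minAreaRect(T[:,:2].astype('f4'));q=np.array(r[0])-O
        print(n,S[i],'z',np.median(T[:,2]),r,'station',q@ex,q@ey)
rep('blue',mask(p,'blue'),60,85);rep('orange',mask(p,'orange'),60,85);rep('red',mask(p,'red'),92,110);rep('button',mask(p,'green'),50,85)
# bars of the white tray: anything at bar height near the carriage; pocket floors by depth
v,u=np.mgrid[:480,:640];Z=np.zeros((480,640));f,cx,cy,R,t=C
P=np.stack([(u-cx)/f*d,(v-cy)/f*d,d],-1)@R.T+t;S2=P[...,:2]-O;sx=S2@ex;sy=S2@ey;z=P[...,2]
car=(sx>42)&(sx<180)&(sy>-150)&(sy<150)&(v<285)&(d>0)
rep('bar',car&(z>55)&(z<76),55,76);rep('floor',car&(z<24.5),10,24.5)
E
python3 look.py w3
```

```text
12.7 [558.724 -19.905 334.682] [-3.13  -0.003  1.495]
blue [231 235  21  43 480] z 74.17080680334169 ((448.8813781738281, -90.19964599609375), (50.6528205871582, 13.113737106323242), 72.05802154541016) station -72.73766672044063 -135.07091012650832
orange [207  13  22  53 659] z 74.12805130853008 ((460.68536376953125, 163.38992309570312), (13.909244537353516, 49.85139465332031), 3.5535428524017334) station -80.09513612154352 118.68659473220245
red [371 274  16  42 406] z 102.27033189144188 ((625.7886352539062, -152.77670288085938), (29.31624412536621, 12.580965042114258), 89.11534118652344) station 108.38570256490857 -184.12588698593683
bar [378 129  15  43 557] z 64.46208489185972 ((641.2322998046875, 31.978126525878906), (49.437896728515625, 14.407941818237305), 85.80286407470703) station 109.84963037061517 1.2675073927456797
floor [328  25   3 178 224] z 17.24718215854773 ((576.7061767578125, 63.90088653564453), (194.9163055419922, 0.0753793716430664), 85.34500885009766) station 43.099448224011155 28.232231487323975
floor [ 343   40   86   66 5341] z 19.555556433688025 ((649.2623901367188, 122.79531860351562), (73.52165985107422, 102.14501190185547), 85.47058868408203) station 111.00665910163579 92.43167805272886
floor [341 119  81  59 507] z 19.913323589262973 ((641.8260498046875, 32.210811614990234), (74.25894165039062, 101.8777847290039), 85.33583068847656) station 110.42413787368913 1.5443151637826682
floor [ 339  190   77   53 3809] z 19.670354904628653 ((634.4459838867188, -58.40639877319336), (73.70021057128906, 102.09424591064453), 85.34742736816406) station 109.90019750845275 -89.37141327735985
```

View pics/w3.png

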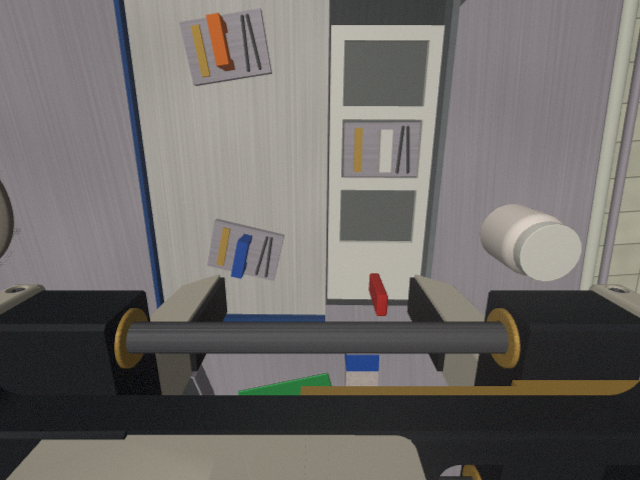

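The picture shows the carriage out, with empty left (385,72) and right (377,215) pockets. The white-bar tray is in the middle pocket at (386,150), the only one with a white bar, so that is the one to lift.

```bash
python3 -c "
from h import *
plan([[641.4,32,140,1.491],[641.4,32,40,1.491]])"
```

```text
[0.287 0.404 0.97 ] [-0.011 -0.003  0.004]
[0.  0.  0.5] [ 0. -0.  0.]
```

Call:
send_rows([
  {"x":0.287,"y":0.404,"z":0.97,"ax":-0.011,"ay":-0.003,"az":0.004,"jaw":0},
  {"x":0.287,"y":0.404,"z":0.97,"ax":-0.011,"ay":-0.003,"az":0.004,"jaw":0},
  {"x":0.287,"y":0.404,"z":0.97,"ax":-0.011,"ay":-0.003,"az":0.004,"jaw":0},
  {"x":0.287,"y":0.404,"z":0.97,"ax":-0.011,"ay":-0.003,"az":0.004,"jaw":0},
  {"x":0.287,"y":0.404,"z":0.97,"ax":-0.011,"ay":-0.003,"az":0.004,"jaw":0},
  {"x":0.287,"y":0.404,"z":0.97,"ax":-0.011,"ay":-0.003,"az":0.004,"jaw":0},
  {"x":0.287,"y":0.404,"z":0.97,"ax":-0.011,"ay":-0.003,"az":0.004,"jaw":0},
  {"x":0.287,"y":0.404,"z":0.97,"ax":-0.011,"ay":-0.003,"az":0.004,"jaw":0},
  {"x":0.287,"y":0.404,"z":0.97,"ax":-0.011,"ay":-0.003,"az":0.004,"jaw":0},
  {"x":0.287,"y":0.404,"z":0.97,"ax":-0.011,"ay":-0.003,"az":0.004,"jaw":0},
])

```text
time: 14.0
tool_pos: [641.5, 31.9, 140.3]
tcp_rot: [3.141, 0.0, 1.49]
contact_force: [-0.5, -0.4, -0.2]
grip_width: 45.6
finger_force: 0.0
```

```bash
python3 -c "
from h import *
o=bot.get_obs();print(o['tool_pos'],o['tcp_rot'],o['contact_force'],o['grip_width'])
plan([[641.4,32,40,1.491]])"
```

```text
[641.465  31.929 140.259] [3.141 0.    1.49 ] [-0.477 -0.36  -0.226] 45.62193978006456
[ 0.    -0.001  0.501] [ 0.     0.    -0.001]
```

Call:
send_rows([
  {"x":0,"y":0,"z":0.2,"ax":0,"ay":0,"az":0,"jaw":0},
  {"x":0,"y":0,"z":0.4,"ax":0,"ay":0,"az":0,"jaw":0},
  {"x":0,"y":0,"z":0.5,"ax":0,"ay":0,"az":0,"jaw":0},
  {"x":0,"y":0,"z":0.5,"ax":0,"ay":0,"az":0,"jaw":0},
  {"x":0,"y":0,"z":0.5,"ax":0,"ay":0,"az":0,"jaw":-1},
  {"x":0,"y":0,"z":0.5,"ax":0,"ay":0,"az":0,"jaw":-1},
  {"x":0,"y":0,"z":0.5,"ax":0,"ay":0,"az":0,"jaw":-1},
  {"x":0,"y":0,"z":0.5,"ax":0,"ay":0,"az":0,"jaw":-1},
  {"x":0,"y":0,"z":0.5,"ax":0,"ay":0,"az":0,"jaw":-1},
  {"x":0,"y":0,"z":0.5,"ax":0,"ay":0,"az":0,"jaw":-1},
])

```text
time: 15.25
tool_pos: [641.9, 32.0, 40.7]
tcp_rot: [3.14, 0.0, 1.491]
contact_force: [-0.8, -0.5, 5.4]
grip_width: 14.0
finger_force: 30.0
```

Call:
send_rows([
  {"x":0,"y":0,"z":0,"ax":0,"ay":0,"az":0,"jaw":-1},
  {"x":0,"y":0,"z":0,"ax":0,"ay":0,"az":0,"jaw":-1},
  {"x":0,"y":0,"z":0,"ax":0,"ay":0,"az":0,"jaw":-1},
  {"x":0,"y":0,"z":0,"ax":0,"ay":0,"az":0,"jaw":-1},
  {"x":0,"y":0,"z":-0.03,"ax":0,"ay":0,"az":0,"jaw":-1},
  {"x":0,"y":0,"z":-0.07,"ax":0,"ay":0,"az":0,"jaw":-1},
  {"x":0,"y":0,"z":-0.11,"ax":0,"ay":0,"az":0,"jaw":-1},
  {"x":0,"y":0,"z":-0.15,"ax":0,"ay":0,"az":0,"jaw":-1},
  {"x":0,"y":0,"z":-0.19,"ax":0,"ay":0,"az":0,"jaw":-1},
  {"x":0,"y":0,"z":-0.19,"ax":0,"ay":0,"az":0,"jaw":-1},
])

```text
time: 16.5
tool_pos: [641.9, 32.0, 78.9]
tcp_rot: [3.14, 0.0, 1.491]
contact_force: [0.5, -0.3, -1.8]
grip_width: 13.6
finger_force: 30.0
```

```bash
python3 -c "
from h import *
plan([[560,-60,78,1.491],[545,-180,78,1.491],[510,-320,78,1.491],[483.3,-405.5,78,1.491]])"
```

```text
[-0.491 -0.372  0.004] [ 0.002  0.    -0.   ]
[-0.604 -0.027  0.   ] [ 0. -0.  0.]
[-0.712 -0.119  0.   ] [ 0. -0.  0.]
[-0.437 -0.099 -0.   ] [ 0. -0.  0.]
```

Call:
send_rows([
  {"x":-0.04,"y":-0.03,"z":0,"ax":0,"ay":0,"az":0,"jaw":-1},
  {"x":-0.1,"y":-0.08,"z":0,"ax":0,"ay":0,"az":0,"jaw":-1},
  {"x":-0.17,"y":-0.13,"z":0,"ax":0,"ay":0,"az":0,"jaw":-1},
  {"x":-0.24,"y":-0.19,"z":0,"ax":0,"ay":0,"az":0,"jaw":-1},
  {"x":-0.31,"y":-0.25,"z":0,"ax":0,"ay":0,"az":0,"jaw":-1},
  {"x":-0.38,"y":-0.3,"z":0,"ax":0,"ay":0,"az":0,"jaw":-1},
  {"x":-0.46,"y":-0.35,"z":0,"ax":0,"ay":0,"az":0,"jaw":-1},
  {"x":-0.55,"y":-0.38,"z":0,"ax":0,"ay":0,"az":0,"jaw":-1},
  {"x":-0.65,"y":-0.39,"z":0,"ax":0,"ay":0,"az":0,"jaw":-1},
  {"x":-0.75,"y":-0.39,"z":0,"ax":0,"ay":0,"az":0,"jaw":-1},
])

```text
time: 17.75
tool_pos: [551.7, -112.8, 78.1]
tcp_rot: [3.141, 0.0, 1.49]
contact_force: [0.4, 0.7, -1.7]
grip_width: 13.7
finger_force: 30.0
```

Call:
send_rows([
  {"x":-0.1,"y":0,"z":0,"ax":0,"ay":0,"az":0,"jaw":-1},
  {"x":-0.2,"y":0,"z":0,"ax":0,"ay":0,"az":0,"jaw":-1},
  {"x":-0.3,"y":-0.01,"z":0,"ax":0,"ay":0,"az":0,"jaw":-1},
  {"x":-0.4,"y":-0.02,"z":0,"ax":0,"ay":0,"az":0,"jaw":-1},
  {"x":-0.5,"y":-0.03,"z":0,"ax":0,"ay":0,"az":0,"jaw":-1},
  {"x":-0.6,"y":-0.05,"z":0,"ax":0,"ay":0,"az":0,"jaw":-1},
  {"x":-0.7,"y":-0.07,"z":0,"ax":0,"ay":0,"az":0,"jaw":-1},
  {"x":-0.8,"y":-0.09,"z":0,"ax":0,"ay":0,"az":0,"jaw":-1},
  {"x":-0.88,"y":-0.1,"z":0,"ax":0,"ay":0,"az":0,"jaw":-1},
  {"x":-0.94,"y":-0.11,"z":0,"ax":0,"ay":0,"az":0,"jaw":-1},
])

```text
time: 19.0
tool_pos: [514.4, -297.9, 78.0]
tcp_rot: [3.141, 0.0, 1.49]
contact_force: [-0.5, -1.0, -2.0]
grip_width: 13.6
finger_force: 30.0
```

```bash
python3 -c "
from h import *
o=bot.get_obs();print(o['tool_pos'],o['grip_width'])
plan([[483.3,-405.5,78,1.491],[483.3,-405.5,26,1.491]])"
```

```text
[ 514.423 -297.928   77.982] 13.607997080591067
[-0.549 -0.112 -0.   ] [ 0.     0.    -0.001]
[0.   0.   0.26] [ 0. -0.  0.]
```

Call:
send_rows([
  {"x":-0.1,"y":-0.02,"z":0,"ax":0,"ay":0,"az":0,"jaw":-1},
  {"x":-0.2,"y":-0.04,"z":0,"ax":0,"ay":0,"az":0,"jaw":-1},
  {"x":-0.3,"y":-0.06,"z":0,"ax":0,"ay":0,"az":0,"jaw":-1},
  {"x":-0.4,"y":-0.08,"z":0.03,"ax":0,"ay":0,"az":0,"jaw":-1},
  {"x":-0.49,"y":-0.1,"z":0.08,"ax":0,"ay":0,"az":0,"jaw":-1},
  {"x":-0.55,"y":-0.11,"z":0.13,"ax":0,"ay":0,"az":0,"jaw":-1},
  {"x":-0.55,"y":-0.11,"z":0.18,"ax":0,"ay":0,"az":0,"jaw":-1},
  {"x":-0.55,"y":-0.11,"z":0.22,"ax":0,"ay":0,"az":0,"jaw":-1},
  {"x":-0.55,"y":-0.11,"z":0.25,"ax":0,"ay":0,"az":0,"jaw":-1},
  {"x":-0.55,"y":-0.11,"z":0.26,"ax":0,"ay":0,"az":0,"jaw":-1},
])

```text
time: 20.25
tool_pos: [484.1, -404.1, 25.6]
tcp_rot: [-3.141, -0.0, 1.491]
contact_force: [1.1, -0.3, -2.0]
grip_width: 13.6
finger_force: 30.0
```

Call:
send_rows([
  {"x":0,"y":0,"z":0.01,"ax":0,"ay":0,"az":0,"jaw":-1},
  {"x":0,"y":0,"z":0.01,"ax":0,"ay":0,"az":0,"jaw":0},
  {"x":0,"y":0,"z":0.01,"ax":0,"ay":0,"az":0,"jaw":0},
  {"x":0,"y":0,"z":0.01,"ax":0,"ay":0,"az":0,"jaw":0},
  {"x":0,"y":0,"z":0.01,"ax":0,"ay":0,"az":0,"jaw":0},
  {"x":0,"y":0,"z":0.01,"ax":0,"ay":0,"az":0,"jaw":0},
  {"x":0,"y":0,"z":-0.15,"ax":0,"ay":0,"az":0,"jaw":0},
  {"x":0,"y":0,"z":-0.4,"ax":0,"ay":0,"az":0,"jaw":0},
  {"x":0,"y":0,"z":-0.7,"ax":0,"ay":0,"az":0,"jaw":0},
  {"x":0,"y":0,"z":-1,"ax":0,"ay":0,"az":0,"jaw":0},
])

```text
time: 21.5
tool_pos: [483.7, -404.5, 227.8]
tcp_rot: [-3.141, -0.0, 1.491]
contact_force: [0.6, -1.1, -0.5]
grip_width: 45.9
finger_force: 0.0
```

```bash
python3 - <<'E'
from h import *
o,p,d,C=snap('side','s2')
m=mask(p,'green');X=cloud(C,d,m);X=X[(abs(X[:,0]-483)<120)&(abs(X[:,1]+405)<100)]
print('mat',cv2.minAreaRect(X[:,:2].astype('f4')))
f,cx,cy,R,t=C
Y=cloud(C,d,np.ones((480,640),bool));Y=Y[(abs(Y[:,0]-483)<75)&(abs(Y[:,1]+405)<75)]
B=Y[(Y[:,2]>40)&(Y[:,2]<54)];print('bar',len(B),cv2.minAreaRect(B[:,:2].astype('f4')),np.percentile(B[:,2],[5,50,95]))
Q=Y[(Y[:,2]>10)&(Y[:,2]<17)];print('plate',cv2.minAreaRect(Q[:,:2].astype('f4')),np.median(Q[:,2]))
plan([[450,-195,200,1.24]])
E
```

```text
mat ((483.0509948730469, -406.02716064453125), (158.84939575195312, 132.95657348632812), 9.919556617736816)
bar 176 ((486.1588439941406, -407.2910461425781), (53.40057373046875, 14.206326484680176), 85.0810317993164) [43.203 49.097 52.516]
plate ((488.21966552734375, -409.8625183105469), (143.3517608642578, 121.25730895996094), 9.896376609802246) 14.223242293144494
[ 1.043 -0.266  0.175] [0.011 0.008 0.239]
```

Call:
send_rows([
  {"x":0.3,"y":-0.08,"z":0,"ax":0,"ay":0,"az":0.0,"jaw":0},
  {"x":0.6,"y":-0.16,"z":0,"ax":0,"ay":0,"az":0.1,"jaw":0},
  {"x":0.9,"y":-0.26,"z":0,"ax":0,"ay":0,"az":0.2,"jaw":0},
  {"x":1,"y":-0.26,"z":0,"ax":0,"ay":0,"az":0.22,"jaw":0},
  {"x":1,"y":-0.26,"z":0,"ax":0,"ay":0,"az":0.22,"jaw":0},
  {"x":1,"y":-0.26,"z":0,"ax":0,"ay":0,"az":0.22,"jaw":0},
  {"x":1,"y":-0.26,"z":0,"ax":0,"ay":0,"az":0.22,"jaw":0},
  {"x":1,"y":-0.26,"z":0,"ax":0,"ay":0,"az":0.22,"jaw":0},
  {"x":1,"y":-0.26,"z":0,"ax":0,"ay":0,"az":0.22,"jaw":0},
  {"x":1,"y":-0.26,"z":0,"ax":0,"ay":0,"az":0.22,"jaw":0},
])

```text
time: 22.8
tool_pos: [448.1, -201.4, 225.9]
tcp_rot: [-3.142, 0.0, 1.26]
contact_force: [0.5, 0.2, 0.2]
grip_width: 45.7
finger_force: 0.0
```

```bash
python3 look.py w4|grep -v floor; python3 -c "
from h import *
plan([[448.9,-90.2,120,1.257],[448.9,-90.2,50,1.257]])"
```

```text
22.8 [ 448.086 -201.381  225.915] [-3.142  0.     1.26 ]
blue [ 269   65   19   64 1086] z 74.08972857779071 ((448.7806396484375, -90.32231140136719), (49.15555953979492, 13.493632316589355), 71.8162612915039) station -72.82886582275898 -135.20082462102337
red [ 473   82   58   42 1597] z 101.82669595817543 ((625.654052734375, -154.15907287597656), (28.88370132446289, 13.9699068069458), 86.20207977294922) station 108.35577324825962 -185.5144702545846
[ 0.53  -0.166  0.53 ] [-0.     0.     0.003]
[0.   0.   0.35] [-0. -0.  0.]
```

Call:
send_rows([
  {"x":0.18,"y":-0.06,"z":0.18,"ax":0,"ay":0,"az":0,"jaw":0},
  {"x":0.36,"y":-0.11,"z":0.36,"ax":0,"ay":0,"az":0,"jaw":0},
  {"x":0.53,"y":-0.166,"z":0.53,"ax":0,"ay":0,"az":0.003,"jaw":0},
  {"x":0.53,"y":-0.166,"z":0.53,"ax":0,"ay":0,"az":0.003,"jaw":0},
  {"x":0.53,"y":-0.166,"z":0.6,"ax":0,"ay":0,"az":0.003,"jaw":0},
  {"x":0.53,"y":-0.166,"z":0.74,"ax":0,"ay":0,"az":0.003,"jaw":0},
  {"x":0.53,"y":-0.166,"z":0.83,"ax":0,"ay":0,"az":0.003,"jaw":0},
  {"x":0.53,"y":-0.166,"z":0.88,"ax":0,"ay":0,"az":0.003,"jaw":0},
  {"x":0.53,"y":-0.166,"z":0.88,"ax":0,"ay":0,"az":0.003,"jaw":0},
  {"x":0.53,"y":-0.166,"z":0.88,"ax":0,"ay":0,"az":0.003,"jaw":0},
])

```text
time: 24.1
tool_pos: [449.5, -90.7, 50.6]
tcp_rot: [3.14, 0.0, 1.257]
contact_force: [-0.2, -0.2, 0.4]
grip_width: 46.0
finger_force: 0.0
```

Call:
send_rows([
  {"x":0,"y":0,"z":0,"ax":0,"ay":0,"az":0,"jaw":-1},
  {"x":0,"y":0,"z":0,"ax":0,"ay":0,"az":0,"jaw":-1},
  {"x":0,"y":0,"z":0,"ax":0,"ay":0,"az":0,"jaw":-1},
  {"x":0,"y":0,"z":0,"ax":0,"ay":0,"az":0,"jaw":-1},
  {"x":0,"y":0,"z":0,"ax":0,"ay":0,"az":0,"jaw":-1},
  {"x":0,"y":0,"z":0,"ax":0,"ay":0,"az":0,"jaw":-1},
  {"x":0,"y":0,"z":0,"ax":0,"ay":0,"az":0,"jaw":-1},
  {"x":0,"y":0,"z":0,"ax":0,"ay":0,"az":0,"jaw":-1},
  {"x":0,"y":0,"z":0,"ax":0,"ay":0,"az":0,"jaw":-1},
  {"x":0,"y":0,"z":0,"ax":0,"ay":0,"az":0,"jaw":-1},
])

```text
time: 25.35
tool_pos: [449.0, -90.2, 50.1]
tcp_rot: [3.141, 0.0, 1.257]
contact_force: [1.0, 1.6, 3.6]
grip_width: 14.0
finger_force: 30.0
```

```bash
python3 -c "
from h import *
o=bot.get_obs();print(o['tool_pos'],o['tcp_rot'])
plan([[634.1,-58.2,50.5,1.491]])"
```

```text
[449.046 -90.154  50.085] [3.141 0.    1.257]
[ 0.438  0.831 -0.002] [ 0.     0.    -0.223]
```

Call:
send_rows([
  {"x":0.02,"y":0.04,"z":0,"ax":0,"ay":0,"az":-0.03,"jaw":-1},
  {"x":0.05,"y":0.1,"z":0,"ax":0,"ay":0,"az":-0.07,"jaw":-1},
  {"x":0.09,"y":0.17,"z":0,"ax":0,"ay":0,"az":-0.11,"jaw":-1},
  {"x":0.13,"y":0.24,"z":0,"ax":0,"ay":0,"az":-0.15,"jaw":-1},
  {"x":0.17,"y":0.32,"z":0,"ax":0,"ay":0,"az":-0.19,"jaw":-1},
  {"x":0.21,"y":0.4,"z":0,"ax":0,"ay":0,"az":-0.223,"jaw":-1},
  {"x":0.25,"y":0.48,"z":0,"ax":0,"ay":0,"az":-0.223,"jaw":-1},
  {"x":0.29,"y":0.55,"z":0,"ax":0,"ay":0,"az":-0.223,"jaw":-1},
  {"x":0.32,"y":0.61,"z":0,"ax":0,"ay":0,"az":-0.223,"jaw":-1},
  {"x":0.34,"y":0.65,"z":0,"ax":0,"ay":0,"az":-0.223,"jaw":-1},
])

```text
time: 26.6
tool_pos: [592.1, -65.5, 49.5]
tcp_rot: [-3.137, 0.0, 1.491]
contact_force: [-4.6, -0.7, 7.0]
grip_width: 14.2
finger_force: 30.0
```

```bash
python3 -c "
from h import *
o=bot.get_obs();print(o['tool_pos'],o['tcp_rot'])
plan([[634.1,-58.2,50,1.491]])"
```

```text
[592.114 -65.533  49.541] [-3.137  0.     1.491]
[ 0.053  0.206 -0.003] [-0.004  0.     0.   ]
```

Call:
send_rows([
  {"x":0.01,"y":0.05,"z":0,"ax":-0.004,"ay":0,"az":0,"jaw":-1},
  {"x":0.025,"y":0.1,"z":0,"ax":-0.004,"ay":0,"az":0,"jaw":-1},
  {"x":0.04,"y":0.15,"z":0,"ax":-0.004,"ay":0,"az":0,"jaw":-1},
  {"x":0.05,"y":0.19,"z":0,"ax":-0.004,"ay":0,"az":0,"jaw":-1},
  {"x":0.053,"y":0.206,"z":0,"ax":-0.004,"ay":0,"az":0,"jaw":-1},
  {"x":0.053,"y":0.206,"z":0,"ax":-0.004,"ay":0,"az":0,"jaw":-1},
  {"x":0.053,"y":0.206,"z":0.01,"ax":-0.004,"ay":0,"az":0,"jaw":-1},
  {"x":0.053,"y":0.206,"z":0.02,"ax":-0.004,"ay":0,"az":0,"jaw":-1},
  {"x":0.053,"y":0.206,"z":0.03,"ax":-0.004,"ay":0,"az":0,"jaw":-1},
  {"x":0.053,"y":0.206,"z":0.04,"ax":-0.004,"ay":0,"az":0,"jaw":-1},
])

```text
time: 27.85
tool_pos: [635.4, -58.4, 41.8]
tcp_rot: [3.137, 0.0, 1.491]
contact_force: [0.9, 0.1, -3.2]
grip_width: 13.9
finger_force: 30.0
```

Call:
send_rows([
  {"x":0,"y":0,"z":0.005,"ax":0,"ay":0,"az":0,"jaw":0},
  {"x":0,"y":0,"z":0.005,"ax":0,"ay":0,"az":0,"jaw":0},
  {"x":0,"y":0,"z":0.005,"ax":0,"ay":0,"az":0,"jaw":0},
  {"x":0,"y":0,"z":0.005,"ax":0,"ay":0,"az":0,"jaw":0},
  {"x":0,"y":0,"z":0.005,"ax":0,"ay":0,"az":0,"jaw":0},
  {"x":0,"y":0,"z":-0.1,"ax":0,"ay":0,"az":0,"jaw":0},
  {"x":0,"y":0,"z":-0.35,"ax":0,"ay":0,"az":0,"jaw":0},
  {"x":0,"y":0,"z":-0.6,"ax":0,"ay":0,"az":0,"jaw":0},
  {"x":0,"y":0,"z":-0.85,"ax":0,"ay":0,"az":0,"jaw":0},
  {"x":0,"y":0,"z":-1,"ax":0,"ay":0,"az":0,"jaw":0},
])

```text
time: 29.1
tool_pos: [635.2, -58.4, 245.2]
tcp_rot: [3.133, 0.001, 1.491]
contact_force: [0.4, -0.2, -0.9]
grip_width: 45.9
finger_force: 0.0
```

```bash
python3 -c "
from h import *
o=bot.get_obs();print(o['tool_pos'],o['tcp_rot'])
plan([[500,-30,300,1.491]])"
```

```text
[635.219 -58.365 245.222] [3.133 0.001 1.491]
[ 0.087 -0.683 -0.279] [ 0.008  0.001 -0.   ]
```

Call:
send_rows([
  {"x":0.09,"y":-0.68,"z":-0.28,"ax":0.008,"ay":0.001,"az":0,"jaw":0},
  {"x":0.09,"y":-0.68,"z":-0.28,"ax":0.008,"ay":0.001,"az":0,"jaw":0},
  {"x":0.09,"y":-0.68,"z":-0.28,"ax":0.008,"ay":0.001,"az":0,"jaw":0},
  {"x":0.09,"y":-0.68,"z":-0.28,"ax":0.008,"ay":0.001,"az":0,"jaw":0},
  {"x":0.09,"y":-0.68,"z":-0.28,"ax":0.008,"ay":0.001,"az":0,"jaw":0},
  {"x":0.09,"y":-0.68,"z":-0.28,"ax":0.008,"ay":0.001,"az":0,"jaw":0},
  {"x":0.09,"y":-0.68,"z":-0.28,"ax":0.008,"ay":0.001,"az":0,"jaw":0},
  {"x":0.09,"y":-0.68,"z":-0.28,"ax":0.008,"ay":0.001,"az":0,"jaw":0},
  {"x":0.09,"y":-0.68,"z":-0.28,"ax":0.008,"ay":0.001,"az":0,"jaw":0},
  {"x":0.09,"y":-0.68,"z":-0.28,"ax":0.008,"ay":0.001,"az":0,"jaw":0},
])

```text
time: 30.35
tool_pos: [500.3, -29.4, 297.4]
tcp_rot: [-3.137, -0.001, 1.491]
contact_force: [-0.2, -0.8, 0.4]
grip_width: 45.9
finger_force: 0.0
```

```bash
python3 look.py w5
```

```text
30.35 [500.326 -29.359 297.397] [-3.137 -0.001  1.491]
blue [421 194  23  46 744] z 64.50097562822884 ((634.2711181640625, -57.96092987060547), (49.730690002441406, 14.720396041870117), 85.3264389038086) station 109.69222897967138 -88.94040323667696
orange [253   0  21  43 615] z 74.11606276983849 ((461.09210205078125, 157.03746032714844), (13.373323440551758, 37.27268600463867), 3.914923906326294) station -79.21040112617331 112.38290825179475
bar [425 197  19  43 627] z 64.3957536838634 ((634.2711181640625, -57.96092987060547), (49.730690002441406, 14.720396041870117), 85.3264389038086) station 109.69222897967138 -88.94040323667696
floor [369   0  14 257 504] z 17.81212283404747 ((574.3012084960938, 33.19953918457031), (294.4590759277344, 0.7340645790100098), 85.3702621459961) station 43.017081368907895 -2.563057392833763
floor [ 393   16   98   73 6563] z 19.532002043003843 ((650.083984375, 123.06724548339844), (72.99658203125, 101.72364807128906), 85.19390106201172) station 111.80540182557948 92.76480172544932
floor [ 388  104   91   65 5424] z 19.559369459549544 ((642.7041625976562, 32.41930389404297), (74.19291687011719, 101.52295684814453), 85.49497985839844) station 111.28402290749183 1.8184480444119806
floor [384 182  85  57 361] z 19.784967385806453 ((635.275146484375, -57.82469177246094), (73.01753234863281, 101.86141204833984), 85.55632019042969) station 110.68312084574322 -88.72882110811163
```

View pics/w5.png

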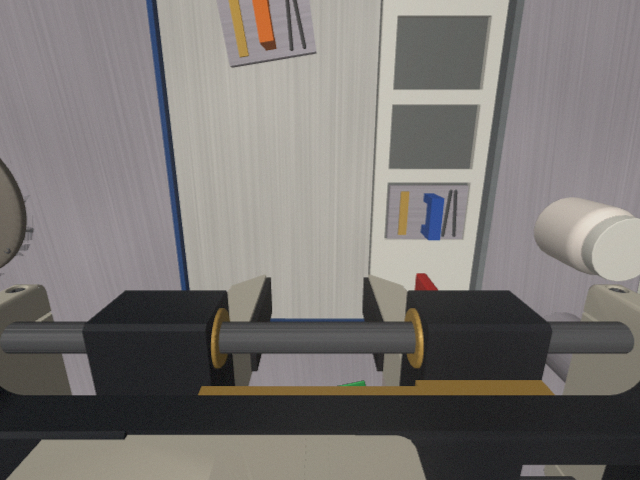

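Blue lies flat in the right pocket (428,212); left and middle are free. Orange (265,20) has not moved.

```bash
python3 -c "
from h import *
plan([[461,163.3,130,1.636],[461,163.3,50,1.636]])"
```

```text
[ 0.944 -0.27   0.839] [-0.004 -0.001 -0.139]
[-0.   0.   0.4] [ 0. -0.  0.]
```

Call:
send_rows([
  {"x":0.94,"y":-0.27,"z":0.3,"ax":-0.004,"ay":-0.001,"az":-0.139,"jaw":0},
  {"x":0.94,"y":-0.27,"z":0.3,"ax":-0.004,"ay":-0.001,"az":-0.139,"jaw":0},
  {"x":0.94,"y":-0.27,"z":0.5,"ax":-0.004,"ay":-0.001,"az":-0.139,"jaw":0},
  {"x":0.944,"y":-0.27,"z":0.839,"ax":-0.004,"ay":-0.001,"az":-0.139,"jaw":0},
  {"x":0.944,"y":-0.27,"z":0.839,"ax":-0.004,"ay":-0.001,"az":-0.139,"jaw":0},
  {"x":0.944,"y":-0.27,"z":0.839,"ax":-0.004,"ay":-0.001,"az":-0.139,"jaw":0},
  {"x":0.944,"y":-0.27,"z":0.839,"ax":-0.004,"ay":-0.001,"az":-0.139,"jaw":0},
  {"x":0.944,"y":-0.27,"z":0.839,"ax":-0.004,"ay":-0.001,"az":-0.139,"jaw":0},
  {"x":0.944,"y":-0.27,"z":0.839,"ax":-0.004,"ay":-0.001,"az":-0.139,"jaw":0},
  {"x":0.944,"y":-0.27,"z":0.839,"ax":-0.004,"ay":-0.001,"az":-0.139,"jaw":0},
])

```text
time: 31.65
tool_pos: [461.2, 163.2, 130.6]
tcp_rot: [3.14, -0.0, 1.636]
contact_force: [0.5, -0.0, -0.1]
grip_width: 45.9
finger_force: 0.0
```

```bash
python3 -c "
from h import *
plan([[461,163.3,50,1.636]])
o,p,d,C=snap('side','s3');X=cloud(C,d,mask(p,'orange'));X=X[(abs(X[:,0]-461)<70)&(abs(X[:,1]-163)<70)&(X[:,2]<80)];print(len(X),np.median(X,0))"
```

```text
[ 0.001 -0.002  0.403] [ 0.001 -0.    -0.   ]
64 [461.93  160.42   74.217]
```

Call:
send_rows([
  {"x":0,"y":0,"z":0.15,"ax":0,"ay":0,"az":0,"jaw":0},
  {"x":0,"y":0,"z":0.3,"ax":0,"ay":0,"az":0,"jaw":0},
  {"x":0,"y":0,"z":0.4,"ax":0,"ay":0,"az":0,"jaw":0},
  {"x":0,"y":0,"z":0.403,"ax":0,"ay":0,"az":0,"jaw":-1},
  {"x":0,"y":0,"z":0.403,"ax":0,"ay":0,"az":0,"jaw":-1},
  {"x":0,"y":0,"z":0.403,"ax":0,"ay":0,"az":0,"jaw":-1},
  {"x":0,"y":0,"z":0.403,"ax":0,"ay":0,"az":0,"jaw":-1},
  {"x":0,"y":0,"z":0.403,"ax":0,"ay":0,"az":0,"jaw":-1},
  {"x":0,"y":0,"z":0.403,"ax":0,"ay":0,"az":0,"jaw":-1},
  {"x":0,"y":0,"z":0.403,"ax":0,"ay":0,"az":0,"jaw":-1},
])

```text
time: 32.95
tool_pos: [461.4, 163.5, 50.2]
tcp_rot: [3.14, -0.0, 1.636]
contact_force: [-0.8, -1.1, 6.9]
grip_width: 13.8
finger_force: 30.0
```

```bash
python3 -c "
from h import *
plan([[600,133,50,1.491],[649.3,122.8,50,1.491]])"
```

```text
[-0.197  0.682  0.002] [ 0.002 -0.     0.139]
[-0.031  0.25   0.   ] [ 0. -0.  0.]
```

Call:
send_rows([
  {"x":-0.01,"y":0.04,"z":0,"ax":0,"ay":0,"az":0.03,"jaw":-1},
  {"x":-0.03,"y":0.1,"z":0,"ax":0,"ay":0,"az":0.07,"jaw":-1},
  {"x":-0.05,"y":0.17,"z":0,"ax":0,"ay":0,"az":0.11,"jaw":-1},
  {"x":-0.07,"y":0.25,"z":0,"ax":0,"ay":0,"az":0.139,"jaw":-1},
  {"x":-0.1,"y":0.33,"z":0,"ax":0,"ay":0,"az":0.139,"jaw":-1},
  {"x":-0.12,"y":0.41,"z":0,"ax":0,"ay":0,"az":0.139,"jaw":-1},
  {"x":-0.14,"y":0.49,"z":0,"ax":0,"ay":0,"az":0.139,"jaw":-1},
  {"x":-0.17,"y":0.57,"z":0,"ax":0,"ay":0,"az":0.139,"jaw":-1},
  {"x":-0.19,"y":0.64,"z":0,"ax":0,"ay":0,"az":0.139,"jaw":-1},
  {"x":-0.197,"y":0.68,"z":0,"ax":0,"ay":0,"az":0.139,"jaw":-1},
])

```text
time: 34.2
tool_pos: [598.1, 133.0, 49.8]
tcp_rot: [-3.138, -0.0, 1.49]
contact_force: [-6.4, 0.9, 7.3]
grip_width: 13.7
finger_force: 30.0
```

```bash
python3 -c "
from h import *
plan([[649.3,122.8,49.8,1.491]])"
```

```text
[-0.031  0.259 -0.001] [-0.003 -0.    -0.001]
```

Call:
send_rows([
  {"x":-0.008,"y":0.06,"z":0,"ax":-0.003,"ay":0,"az":0,"jaw":-1},
  {"x":-0.015,"y":0.13,"z":0,"ax":-0.003,"ay":0,"az":0,"jaw":-1},
  {"x":-0.022,"y":0.19,"z":0,"ax":-0.003,"ay":0,"az":0,"jaw":-1},
  {"x":-0.03,"y":0.24,"z":0,"ax":-0.003,"ay":0,"az":0,"jaw":-1},
  {"x":-0.031,"y":0.256,"z":0,"ax":-0.003,"ay":0,"az":0,"jaw":-1},
  {"x":-0.031,"y":0.256,"z":0,"ax":-0.003,"ay":0,"az":0,"jaw":-1},
  {"x":-0.031,"y":0.256,"z":0.01,"ax":-0.003,"ay":0,"az":0,"jaw":-1},
  {"x":-0.031,"y":0.256,"z":0.02,"ax":-0.003,"ay":0,"az":0,"jaw":-1},
  {"x":-0.031,"y":0.256,"z":0.03,"ax":-0.003,"ay":0,"az":0,"jaw":-1},
  {"x":-0.031,"y":0.256,"z":0.04,"ax":-0.003,"ay":0,"az":0,"jaw":-1},
])

```text
time: 35.45
tool_pos: [649.6, 122.7, 41.3]
tcp_rot: [3.138, -0.0, 1.491]
contact_force: [-0.2, -0.1, -2.6]
grip_width: 13.8
finger_force: 30.0
```

Call:
send_rows([
  {"x":0,"y":0,"z":0.005,"ax":0,"ay":0,"az":0,"jaw":0},
  {"x":0,"y":0,"z":0.005,"ax":0,"ay":0,"az":0,"jaw":0},
  {"x":0,"y":0,"z":0.005,"ax":0,"ay":0,"az":0,"jaw":0},
  {"x":0,"y":0,"z":0.005,"ax":0,"ay":0,"az":0,"jaw":0},
  {"x":0,"y":0,"z":0.005,"ax":0,"ay":0,"az":0,"jaw":0},
  {"x":0,"y":0,"z":-0.1,"ax":0,"ay":0,"az":0,"jaw":0},
  {"x":0,"y":0,"z":-0.35,"ax":0,"ay":0,"az":0,"jaw":0},
  {"x":0,"y":0,"z":-0.6,"ax":0,"ay":0,"az":0,"jaw":0},
  {"x":0,"y":0,"z":-0.85,"ax":0,"ay":0,"az":0,"jaw":0},
  {"x":0,"y":0,"z":-1,"ax":0,"ay":0,"az":0,"jaw":0},
])

```text
time: 36.7
tool_pos: [649.7, 122.7, 244.8]
tcp_rot: [3.134, -0.001, 1.491]
contact_force: [0.8, 0.7, 0.7]
grip_width: 46.0
finger_force: 0.0
```

```bash
python3 -c "
from h import *
plan([[600,-60,320,1.491]])"
```

```text
[-0.93  -0.172 -0.378] [ 0.007 -0.001 -0.   ]
```

Call:
send_rows([
  {"x":-0.93,"y":-0.17,"z":-0.38,"ax":0.007,"ay":0,"az":0,"jaw":0},
  {"x":-0.93,"y":-0.17,"z":-0.38,"ax":0.007,"ay":0,"az":0,"jaw":0},
  {"x":-0.93,"y":-0.17,"z":-0.38,"ax":0.007,"ay":0,"az":0,"jaw":0},
  {"x":-0.93,"y":-0.17,"z":-0.38,"ax":0.007,"ay":0,"az":0,"jaw":0},
  {"x":-0.93,"y":-0.17,"z":-0.38,"ax":0.007,"ay":0,"az":0,"jaw":0},
  {"x":-0.93,"y":-0.17,"z":-0.38,"ax":0.007,"ay":0,"az":0,"jaw":0},
  {"x":-0.93,"y":-0.17,"z":-0.38,"ax":0.007,"ay":0,"az":0,"jaw":0},
  {"x":-0.93,"y":-0.17,"z":-0.38,"ax":0.007,"ay":0,"az":0,"jaw":0},
  {"x":-0.93,"y":-0.17,"z":-0.38,"ax":0.007,"ay":0,"az":0,"jaw":0},
  {"x":-0.93,"y":-0.17,"z":-0.38,"ax":0.007,"ay":0,"az":0,"jaw":0},
])

```text
time: 37.95
tool_pos: [600.1, -59.8, 317.2]
tcp_rot: [-3.137, -0.0, 1.491]
contact_force: [0.5, -0.0, 0.2]
grip_width: 45.7
finger_force: 0.0
```

```bash
python3 look.py w6; python3 - <<'E'
from h import *
o,p,d,C=snap('side','s4')
Y=cloud(C,d,np.ones((480,640),bool));Y=Y[(abs(Y[:,0]-483)<75)&(abs(Y[:,1]+405)<75)]
B=Y[(Y[:,2]>40)&(Y[:,2]<54)];print('clean bar',len(B),cv2.minAreaRect(B[:,:2].astype('f4')))
E
```

```text
37.95 [600.079 -59.8   317.192] [-3.137 -0.     1.491]
blue [341 174  13  44 502] z 64.65341799297346 ((634.3419189453125, -58.522674560546875), (50.105613708496094, 13.812044143676758), 85.52690887451172) station 109.80519950834943 -89.49520726239521
orange [344   0  15  53 698] z 64.5046589411325 ((648.3881225585938, 121.50772857666016), (48.042320251464844, 14.054051399230957), 85.60482025146484) station 110.23200282887477 91.08181156507528
red [340 254  13  40 316] z 102.54899528220787 ((626.1522216796875, -152.13296508789062), (28.21445655822754, 12.938093185424805), 87.13612365722656) station 108.69969717367357 -183.4565583515761
bar [343   0  16  54 749] z 64.44917730407008 ((648.4790649414062, 122.26890563964844), (49.626346588134766, 14.164774894714355), 85.3694839477539) station 110.26527185163391 91.84767983725773
bar [340 175  14  43 517] z 64.60362725688259 ((634.3265991210938, -58.44010925292969), (50.206016540527344, 14.1403169631958), 85.23612976074219) station 109.78369556665123 -89.41403271264312
floor [304   0  90  71 553] z 19.87441725889653 ((648.890869140625, 122.94100952148438), (72.95392608642578, 102.4426498413086), 85.35284423828125) station 110.62520726678068 92.54893073629192
floor [ 305   86   85   63 5192] z 19.622078804558555 ((641.6361083984375, 32.81367492675781), (73.38031768798828, 102.20162200927734), 85.36579895019531) station 110.18926461698892 2.131134099887014
floor [305 162  80  57 462] z 19.994812310941313 ((634.2391357421875, -57.71684265136719), (73.75028991699219, 102.52171325683594), 85.31361389160156) station 109.64192658628662 -88.69942374559061
clean bar 182 ((466.2776794433594, -422.0288391113281), (53.777618408203125, 13.992164611816406), 85.40645599365234)
```

View pics/s4.png

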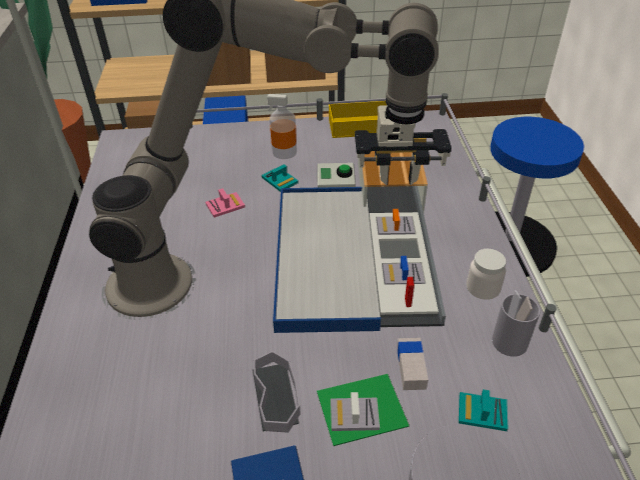

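Both coloured trays are flat in their pockets: orange at (396,220), blue at (404,268). The finished tray on the mat (355,408) was knocked about 23 mm off the middle, which is still within 50 mm and flat. Now I push the carriage home.

```bash
python3 -c "
from h import *
plan([[626,-154.5,165,1.491],[626,-154.5,74,1.491]])"
```

```text
[-0.461  0.17   0.761] [-0.004 -0.    -0.   ]
[0.    0.    0.455] [ 0. -0.  0.]
```

Call:
send_rows([
  {"x":-0.46,"y":0.17,"z":0.3,"ax":-0.004,"ay":0,"az":0,"jaw":0},
  {"x":-0.46,"y":0.17,"z":0.5,"ax":-0.004,"ay":0,"az":0,"jaw":0},
  {"x":-0.46,"y":0.17,"z":0.76,"ax":-0.004,"ay":0,"az":0,"jaw":0},
  {"x":-0.46,"y":0.17,"z":0.76,"ax":-0.004,"ay":0,"az":0,"jaw":0},
  {"x":-0.46,"y":0.17,"z":0.76,"ax":-0.004,"ay":0,"az":0,"jaw":0},
  {"x":-0.46,"y":0.17,"z":0.76,"ax":-0.004,"ay":0,"az":0,"jaw":0},
  {"x":-0.46,"y":0.17,"z":0.9,"ax":-0.004,"ay":0,"az":0,"jaw":0},
  {"x":-0.46,"y":0.17,"z":1,"ax":-0.004,"ay":0,"az":0,"jaw":0},
  {"x":-0.46,"y":0.17,"z":1,"ax":-0.004,"ay":0,"az":0,"jaw":0},
  {"x":-0.46,"y":0.17,"z":1,"ax":-0.004,"ay":0,"az":0,"jaw":0},
])

```text
time: 39.3
tool_pos: [626.9, -154.4, 119.4]
tcp_rot: [3.138, 0.001, 1.491]
contact_force: [0.3, 0.1, -0.0]
grip_width: 45.7
finger_force: 0.0
```

Call:
send_rows([
  {"x":0,"y":0,"z":0.1,"ax":0,"ay":0,"az":0,"jaw":0},
  {"x":0,"y":0,"z":0.21,"ax":0,"ay":0,"az":0,"jaw":0},
  {"x":0,"y":0,"z":0.21,"ax":0,"ay":0,"az":0,"jaw":-1},
  {"x":0,"y":0,"z":0.21,"ax":0,"ay":0,"az":0,"jaw":-1},
  {"x":0,"y":0,"z":0.21,"ax":0,"ay":0,"az":0,"jaw":-1},
  {"x":0,"y":0,"z":0.21,"ax":0,"ay":0,"az":0,"jaw":-1},
  {"x":0,"y":0,"z":0.21,"ax":0,"ay":0,"az":0,"jaw":-1},
  {"x":0,"y":0,"z":0.21,"ax":0,"ay":0,"az":0,"jaw":-1},
  {"x":0,"y":0,"z":0.21,"ax":0,"ay":0,"az":0,"jaw":-1},
  {"x":0,"y":0,"z":0.21,"ax":0,"ay":0,"az":0,"jaw":-1},
])

```text
time: 40.55
tool_pos: [627.4, -154.7, 76.4]
tcp_rot: [3.137, 0.001, 1.49]
contact_force: [4.7, 0.3, 2.1]
grip_width: 13.9
finger_force: 30.0
```

```bash
python3 -c "
from h import *
o=bot.get_obs();P=o['tool_pos'];z=P[2]
plan([[P[0]+11.5,P[1]+145,z,1.491],[P[0]+23.2,P[1]+290,z,1.491]])"
```

```text
[ 0.727 -0.001 -0.   ] [ 0.004  0.001 -0.001]
[0.727 0.001 0.   ] [ 0. -0.  0.]
```

Call:
send_rows([
  {"x":0.03,"y":0,"z":0,"ax":0,"ay":0,"az":0,"jaw":-1},
  {"x":0.09,"y":0,"z":0,"ax":0,"ay":0,"az":0,"jaw":-1},
  {"x":0.17,"y":0,"z":0,"ax":0,"ay":0,"az":0,"jaw":-1},
  {"x":0.26,"y":0,"z":0,"ax":0,"ay":0,"az":0,"jaw":-1},
  {"x":0.35,"y":0,"z":0,"ax":0,"ay":0,"az":0,"jaw":-1},
  {"x":0.44,"y":0,"z":0,"ax":0,"ay":0,"az":0,"jaw":-1},
  {"x":0.53,"y":0,"z":0,"ax":0,"ay":0,"az":0,"jaw":-1},
  {"x":0.61,"y":0,"z":0,"ax":0,"ay":0,"az":0,"jaw":-1},
  {"x":0.68,"y":0,"z":0,"ax":0,"ay":0,"az":0,"jaw":-1},
  {"x":0.73,"y":0,"z":0,"ax":0,"ay":0,"az":0,"jaw":-1},
])

```text
time: 41.8
tool_pos: [639.2, -9.3, 76.4]
tcp_rot: [3.137, 0.001, 1.491]
contact_force: [4.7, -4.4, 1.1]
grip_width: 13.7
finger_force: 30.0
```

Call:
send_rows([
  {"x":0.05,"y":0,"z":0,"ax":0,"ay":0,"az":0,"jaw":-1},
  {"x":0.12,"y":0,"z":0,"ax":0,"ay":0,"az":0,"jaw":-1},
  {"x":0.2,"y":0,"z":0,"ax":0,"ay":0,"az":0,"jaw":-1},
  {"x":0.29,"y":0,"z":0,"ax":0,"ay":0,"az":0,"jaw":-1},
  {"x":0.38,"y":0,"z":0,"ax":0,"ay":0,"az":0,"jaw":-1},
  {"x":0.47,"y":0,"z":0,"ax":0,"ay":0,"az":0,"jaw":-1},
  {"x":0.55,"y":0,"z":0,"ax":0,"ay":0,"az":0,"jaw":-1},
  {"x":0.62,"y":0,"z":0,"ax":0,"ay":0,"az":0,"jaw":-1},
  {"x":0.68,"y":0,"z":0,"ax":0,"ay":0,"az":0,"jaw":-1},
  {"x":0.72,"y":0,"z":0,"ax":0,"ay":0,"az":0,"jaw":-1},
])

```text
time: 43.05
tool_pos: [650.8, 134.0, 76.4]
tcp_rot: [3.137, 0.001, 1.491]
contact_force: [3.2, -27.3, 4.2]
grip_width: 13.8
finger_force: 30.0
```

Call:
send_rows([
  {"x":0.01,"y":0,"z":0,"ax":0,"ay":0,"az":0,"jaw":-1},
  {"x":0.02,"y":0,"z":0,"ax":0,"ay":0,"az":0,"jaw":-1},
  {"x":0.03,"y":0,"z":0,"ax":0,"ay":0,"az":0,"jaw":-1},
  {"x":0.03,"y":0,"z":0,"ax":0,"ay":0,"az":0,"jaw":-1},
  {"x":0.03,"y":0,"z":0,"ax":0,"ay":0,"az":0,"jaw":-1},
  {"x":0.03,"y":0,"z":0,"ax":0,"ay":0,"az":0,"jaw":-1},
  {"x":0.03,"y":0,"z":0,"ax":0,"ay":0,"az":0,"jaw":-1},
  {"x":0.03,"y":0,"z":0,"ax":0,"ay":0,"az":0,"jaw":-1},
  {"x":0.03,"y":0,"z":0,"ax":0,"ay":0,"az":0,"jaw":-1},
  {"x":0.03,"y":0,"z":0,"ax":0,"ay":0,"az":0,"jaw":-1},
])

```text
time: 44.3
tool_pos: [650.8, 134.0, 76.4]
tcp_rot: [3.139, 0.008, 1.489]
contact_force: [0.9, -22.3, 4.0]
grip_width: 14.2
finger_force: 30.0
```

Call:
send_rows([
  {"x":0,"y":0,"z":0,"ax":0,"ay":0,"az":0,"jaw":0},
  {"x":0,"y":0,"z":0,"ax":0,"ay":0,"az":0,"jaw":0},
  {"x":0,"y":0,"z":0,"ax":0,"ay":0,"az":0,"jaw":0},
  {"x":0,"y":0,"z":0,"ax":0,"ay":0,"az":0,"jaw":0},
  {"x":0,"y":0,"z":0,"ax":0,"ay":0,"az":0,"jaw":0},
  {"x":0,"y":0,"z":-0.1,"ax":0,"ay":0,"az":0,"jaw":0},
  {"x":0,"y":0,"z":-0.35,"ax":0,"ay":0,"az":0,"jaw":0},
  {"x":0,"y":0,"z":-0.6,"ax":0,"ay":0,"az":0,"jaw":0},
  {"x":0,"y":0,"z":-0.85,"ax":0,"ay":0,"az":0,"jaw":0},
  {"x":0,"y":0,"z":-1,"ax":0,"ay":0,"az":0,"jaw":0},
])

```text
time: 45.55
tool_pos: [649.9, 140.9, 278.5]
tcp_rot: [3.138, -0.001, 1.491]
contact_force: [-0.4, 0.6, -0.4]
grip_width: 45.8
finger_force: 0.0
```

```bash
python3 -c "
from h import *
plan([[540,150,310,1.491]])"
```

```text
[ 0.002 -0.551 -0.16 ] [ 0.004 -0.001 -0.   ]
```

Call:
send_rows([
  {"x":0,"y":-0.55,"z":-0.16,"ax":0.004,"ay":0,"az":0,"jaw":-1},
  {"x":0,"y":-0.55,"z":-0.16,"ax":0.004,"ay":0,"az":0,"jaw":-1},
  {"x":0,"y":-0.55,"z":-0.16,"ax":0.004,"ay":0,"az":0,"jaw":-1},
  {"x":0,"y":-0.55,"z":-0.16,"ax":0.004,"ay":0,"az":0,"jaw":-1},
  {"x":0,"y":-0.55,"z":-0.16,"ax":0.004,"ay":0,"az":0,"jaw":-1},
  {"x":0,"y":-0.55,"z":-0.16,"ax":0.004,"ay":0,"az":0,"jaw":-1},
  {"x":0,"y":-0.55,"z":-0.16,"ax":0.004,"ay":0,"az":0,"jaw":-1},
  {"x":0,"y":-0.55,"z":-0.16,"ax":0.004,"ay":0,"az":0,"jaw":-1},
  {"x":0,"y":-0.55,"z":-0.16,"ax":0.004,"ay":0,"az":0,"jaw":-1},
  {"x":0,"y":-0.55,"z":-0.16,"ax":0.004,"ay":0,"az":0,"jaw":-1},
])

```text
time: 46.8
tool_pos: [539.8, 149.5, 307.2]
tcp_rot: [-3.138, -0.0, 1.491]
contact_force: [0.4, -0.0, 0.1]
grip_width: 0.5
finger_force: 0.0
```

```bash
python3 look.py w7|grep -v floor
```

```text
46.8 [539.806 149.506 307.202] [-3.138 -0.     1.491]
red [403 192  25  35 503] z 102.14462276858501 ((649.163330078125, 135.37005615234375), (28.390853881835938, 13.272544860839844), 86.4212875366211) station 109.95939026313917 104.96312111795604
button [284   0  32  30 766] z 71.0215878381926 ((536.1702270507812, 341.1385192871094), (25.932071685791016, 30.96201515197754), 83.81820678710938) station -18.232585027589153 301.6225201398503
bar [404 194  16  27 141] z 65.9107642957909 ((644.3141479492188, 137.6989288330078), (29.85774803161621, 10.262056350708008), 62.96404266357422) station 104.9483594562647 106.91959384575013
```

View pics/w7.png

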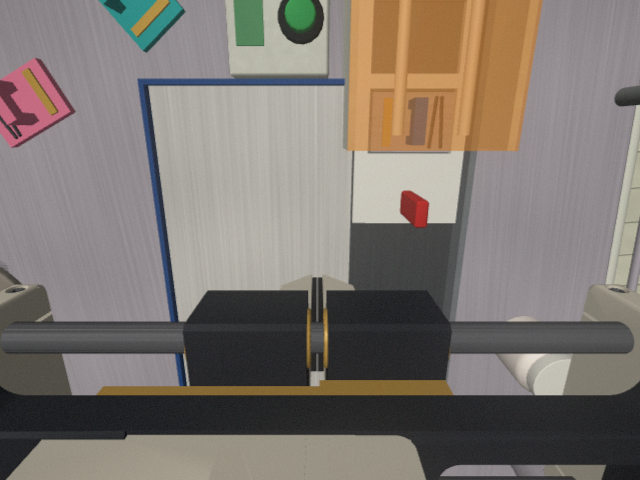

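The picture shows the carriage home, with a tray seen under the amber roof (420,120) and the handle at (414,208). The green button is at (300,15). Next I press it.

```bash
python3 -c "
from h import *
plan([[536.5,341.5,160,1.491],[536.5,341.5,82,1.491]])"
```

```text
[ 0.955 -0.091  0.737] [-0.004 -0.    -0.   ]
[-0.    0.    0.39] [ 0. -0.  0.]
```

Call:
send_rows([
  {"x":0.955,"y":-0.09,"z":0,"ax":-0.004,"ay":0,"az":0,"jaw":-1},
  {"x":0.955,"y":-0.09,"z":0.2,"ax":-0.004,"ay":0,"az":0,"jaw":-1},
  {"x":0.955,"y":-0.09,"z":0.4,"ax":-0.004,"ay":0,"az":0,"jaw":-1},
  {"x":0.955,"y":-0.09,"z":0.74,"ax":-0.004,"ay":0,"az":0,"jaw":-1},
  {"x":0.955,"y":-0.09,"z":0.74,"ax":-0.004,"ay":0,"az":0,"jaw":-1},
  {"x":0.955,"y":-0.09,"z":0.74,"ax":-0.004,"ay":0,"az":0,"jaw":-1},
  {"x":0.955,"y":-0.09,"z":0.74,"ax":-0.004,"ay":0,"az":0,"jaw":-1},
  {"x":0.955,"y":-0.09,"z":0.74,"ax":-0.004,"ay":0,"az":0,"jaw":-1},
  {"x":0.955,"y":-0.09,"z":0.9,"ax":-0.004,"ay":0,"az":0,"jaw":-1},
  {"x":0.955,"y":-0.09,"z":1,"ax":-0.004,"ay":0,"az":0,"jaw":-1},
])

```text
time: 48.1
tool_pos: [536.8, 341.1, 107.8]
tcp_rot: [3.14, -0.001, 1.49]
contact_force: [0.3, 0.1, -0.1]
grip_width: 0.3
finger_force: 0.0
```

```bash
python3 -c "
from h import *
plan([[536.5,341.5,70,1.491]])
o,p,d,C=snap('scene','c2');X=cloud(C,d,mask(p,'green'));X=X[(abs(X[:,0]-537)<40)&(abs(X[:,1]-341)<40)];print(len(X),np.percentile(X,[5,50,95],axis=0))"
```

```text
[ 0.002 -0.002  0.189] [ 0.001 -0.001 -0.001]
48 [[528.771 328.781  66.651]
 [541.014 337.119  71.755]
 [551.4   349.639  76.736]]
```

Call:
send_rows([
  {"x":0,"y":0,"z":0.1,"ax":0,"ay":0,"az":0,"jaw":-1},
  {"x":0,"y":0,"z":0.15,"ax":0,"ay":0,"az":0,"jaw":-1},
  {"x":0,"y":0,"z":0.165,"ax":0,"ay":0,"az":0,"jaw":-1},
  {"x":0,"y":0,"z":0.175,"ax":0,"ay":0,"az":0,"jaw":-1},
  {"x":0,"y":0,"z":0.18,"ax":0,"ay":0,"az":0,"jaw":-1},
  {"x":0,"y":0,"z":0.185,"ax":0,"ay":0,"az":0,"jaw":-1},
  {"x":0,"y":0,"z":0.19,"ax":0,"ay":0,"az":0,"jaw":-1},
  {"x":0,"y":0,"z":0.195,"ax":0,"ay":0,"az":0,"jaw":-1},
  {"x":0,"y":0,"z":0.2,"ax":0,"ay":0,"az":0,"jaw":-1},
  {"x":0,"y":0,"z":0.2,"ax":0,"ay":0,"az":0,"jaw":-1},
])

```text
time: 49.4
tool_pos: [536.7, 341.6, 67.5]
tcp_rot: [3.141, -0.001, 1.491]
contact_force: [0.8, 0.5, 3.6]
grip_width: 0.3
finger_force: 2.0
```

Call:
send_rows([
  {"x":0,"y":0,"z":0.005,"ax":0,"ay":0,"az":0,"jaw":-1},
  {"x":0,"y":0,"z":0.01,"ax":0,"ay":0,"az":0,"jaw":-1},
  {"x":0,"y":0,"z":0.015,"ax":0,"ay":0,"az":0,"jaw":-1},
  {"x":0,"y":0,"z":0.02,"ax":0,"ay":0,"az":0,"jaw":-1},
  {"x":0,"y":0,"z":0.02,"ax":0,"ay":0,"az":0,"jaw":-1},
  {"x":0,"y":0,"z":0.02,"ax":0,"ay":0,"az":0,"jaw":-1},
  {"x":0,"y":0,"z":0.02,"ax":0,"ay":0,"az":0,"jaw":-1},
  {"x":0,"y":0,"z":0.02,"ax":0,"ay":0,"az":0,"jaw":-1},
  {"x":0,"y":0,"z":0.02,"ax":0,"ay":0,"az":0,"jaw":-1},
  {"x":0,"y":0,"z":0.02,"ax":0,"ay":0,"az":0,"jaw":-1},
])

```text
time: 50.65
tool_pos: [536.8, 341.6, 66.0]
tcp_rot: [3.139, -0.001, 1.491]
contact_force: [-3.7, -2.7, 19.6]
grip_width: 0.3
finger_force: 9.8
```

It bottomed out at z = 66 with 20 N, so it is fully pressed. Now I rise clear and check everything.

Call:
send_rows([
  {"x":0,"y":0,"z":-0.05,"ax":0,"ay":0,"az":0,"jaw":-1},
  {"x":0,"y":0,"z":-0.2,"ax":0,"ay":0,"az":0,"jaw":-1},
  {"x":0,"y":0,"z":-0.5,"ax":0,"ay":0,"az":0,"jaw":-1},
  {"x":0,"y":0,"z":-0.8,"ax":0,"ay":0,"az":0,"jaw":-1},
  {"x":-0.2,"y":0,"z":-1,"ax":0,"ay":0,"az":0,"jaw":-1},
  {"x":-0.5,"y":-0.2,"z":-1,"ax":0,"ay":0,"az":0,"jaw":-1},
  {"x":-0.8,"y":-0.4,"z":-1,"ax":0,"ay":0,"az":0,"jaw":-1},
  {"x":-1,"y":-0.5,"z":-1,"ax":0,"ay":0,"az":0,"jaw":-1},
  {"x":-1,"y":-0.5,"z":-1,"ax":0,"ay":0,"az":0,"jaw":-1},
  {"x":-1,"y":-0.5,"z":-1,"ax":0,"ay":0,"az":0,"jaw":-1},
])

```text
time: 51.9
tool_pos: [420.8, 150.2, 263.2]
tcp_rot: [3.142, -0.001, 1.49]
contact_force: [0.3, 0.8, 0.4]
grip_width: 0.4
finger_force: 0.0
```

```bash
python3 look.py w8|grep -E "red|button"; python3 - <<'E'
from h import *
o,p,d,C=snap('side','s5')
Y=cloud(C,d,np.ones((480,640),bool));Y=Y[(abs(Y[:,0]-475)<85)&(abs(Y[:,1]+412)<75)]
B=Y[(Y[:,2]>40)&(Y[:,2]<54)];print('clean bar',len(B),cv2.minAreaRect(B[:,:2].astype('f4')))
E
```

```text
red [ 512  190   57   40 1461] z 101.61295946101097 ((649.0748291015625, 135.2955322265625), (28.938447952270508, 14.767929077148438), 85.72550964355469) station 109.87676261808333 104.88213401627378
button [417   0  26   8 104] z 69.93958318106993 ((535.0612182617188, 329.55902099609375), (4.137838840484619, 21.727643966674805), 86.25856018066406) station -18.46501272242183 289.99235855316
clean bar 183 ((466.4632873535156, -422.2735595703125), (54.36962127685547, 14.197637557983398), 85.32781982421875)
```

View pics/s5.png

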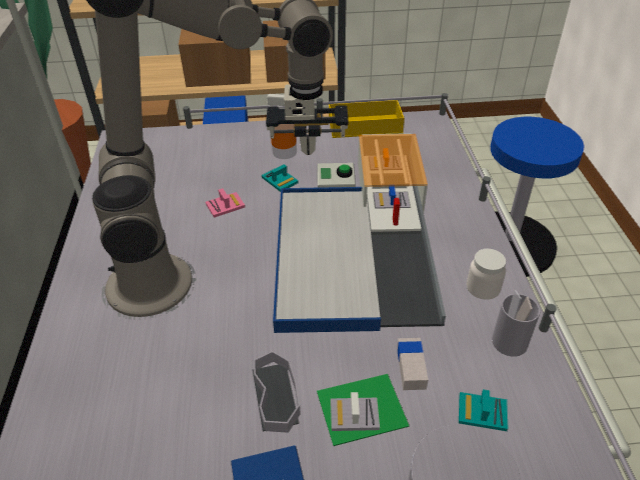

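The carriage is home with blue (392,195) and orange (385,157) in their pockets. The finished tray is on the mat (355,408), the button is up (344,170), and the dish, carton and bottle have not moved. I'm handing in.

```bash
python3 -c "
from plant import bot
print(bot.close_job())"
```

```text
the job is handed in; nothing more can be done
None
```

I handed the job in at about 52 s with every step done: both coloured trays (blue and orange; no green one was there) lie in their pockets, the carriage is home, the start button was pressed and released, and the finished tray lies flat on the mat about 23 mm off its middle after a knock; the hand-in gave no verdict.

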